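# Clear the soldering bench between jobs

### The arm

A 6-joint arm with a two-finger parallel gripper is mounted at the origin on the work surface. World frame = base frame: x ahead of the robot, y to its left, z up, the work surface at z = 0. Lengths are in mm, angles in rad, forces in N, time in s.
With the tool pointing down it reaches from about 375 to 975 mm from the base axis. Payload 3.8 kg.
Tool frame: the origin (TCP) lies on the centre line of the jaws, within the pads' length; the fingertips stand 19 mm ahead of it and the grasp point (between the pads) is the TCP; z points along the fingers, y is the line along which they close (so a half turn about z gives the same grasp; the last joint's range is limited). The gripper opens to 88 mm and grips with 3 to 60 N. Pads are 18 mm wide; open, the fingers measure 123 mm over their backs; the gripper's body (75 mm by 187 mm) begins 45 mm behind the grasp point.
Start: joints at [1.295, 0.264, 1.604, -0, 1.274, -0.037], TCP at [159.66, 655.841, 257.706] pointing down, gripper open.
Joint ranges: [-2.63, 2.63], [-0.94, 2.18], [0.31, 2.57], [-1.31, 4.45], [0, 2.66], [-2.55, 2.55]. Speed limits (rad/s): [2.57, 2.57, 3.14, 3.14, 3.14, 3.14].

### API

Orientations are given as a rotation vector (axis times angle).
In Python, from station import ctrl gives the robot as it stands.
- The arm moves only by the tool move_arm, never from a script. Its argument "steps" is a list of rows, each a list of 3 entries, a list of its own where there are three numbers: the turn, a rotation vector about the tool's x, y, z in units of pi rad (1.0 is pi rad), then the shift along the tool's x, y, z in units of 0.4 m (1.0 is 0.4 m), then the opening, from -1 (shut) to 1 (fully open). A call has exactly 5 rows; each row shifts and turns the commanded pose from where the row before left it, along the tool's axes as they then stand; what a row does not reach is not made up. A row lasts 1/12 s, in which the tool goes at most 41.7 mm and 7.16 degrees, less where a joint would pass 70% of its speed; a pose out of reach is approached as far as the arm can. A call with a number of a shift or a turn outside -1 to 1 is refused whole. A call with a gripper value outside its range is refused whole. The fingers move at their own pace and stop on an object; "newtons" is the grip in N (left out, the last holds). Time passes only in rows, so rows that do not move let the fingers close, or fill a call up. It gives the time, the measured TCP pose, the force, the opening and the grip force at its end, in the units of the state.
- ctrl.sense(): the state, without advancing time (a new reading comes with each control period).
- ctrl.snapshot(name): name is "scene" or "top" or "wrist"; returns a dict with "img" (400x640x3 uint8, blue, green, red), "vertical_fov" (degrees; the focal length in pixels is half the picture's height over the tangent of half this angle, whatever the lens; pixels are square), "cx", "cy" (the principal point, pixels), "extrinsics" (4x4, takes a point from camera to world coordinates); the wrist camera has in their place "T_tool_cam" (4x4, takes a point from camera to tool coordinates, whose origin is the TCP and whose axes are the flange's). Camera axes: x right, y down, z forward; pixel columns grow to the right and rows downward; lengths in mm; the calibration is good to about 2 mm. A picture is of the moment at which its call begins: read the wrist's pose just before it. There is no depth.
- ctrl.close_job(): hands the job in; it is judged then, once.
The state is a dict: "time_s": time; "joint_positions": joint angles; "dq": joint speeds; "tau": joint torques, N m; "position": TCP position; "orientation": TCP orientation; "contact_force": force on the tool from outside, world axes, zero at the start; "moment": the same for the moment, N m; "gripper_width": finger opening in mm; "grasp_force": force on a finger pad.
Only numpy, scipy, OpenCV 4.12 (cv2) and the standard library are available. Lean on these libraries where they do the work, as an engineer would, in place of code of your own. Each camera call takes 0.05 s, during which the arm holds its last target. There are 200 camera calls.

### The job

Soldering is done for now. First turn the gas lever of the boiling ring down to the yellow pilot mark, without shutting the gas off, and only then lift the pickle pan off the ring by its handle and set it down gently, upright, in the middle of the terracotta slab. Put every spray bottle back in the left bay of the shelf and every jar in the right bay, each kind upright in one straight row along the middle of the board, close side by side (about a finger's width between neighbours), and leave the other things on the bench alone.

Things in the scene. Friction and masses are not known exactly. Their poses are not given: they have to be found in the camera images.
- burner: cast-iron gas boiling ring, fixed. Origin: on the bench under the ring's centre. Base disc 170 mm across; tops of its four pan supports 85 mm up. A brass pipe runs along its -x axis (towards the robot) to a gas cock 150 mm from the centre, under a round white dial plate (112 mm across, top 71 mm up) with a red mark (off), a yellow mark (pilot) and a green mark (full)
- ring_top (a point): point on the ring's axis at the height of the tops of the pan supports, 85 mm above the bench: where the pan's underside stands at the start
- gas_lever (a joint): angle of the lever about the upright hinge axis, rad. 0 = off (red mark): it points along the burner's -y, across the pipe; 0.52 = yellow pilot mark; 1.57 = full on (green): along the burner's -x. Grows clockwise seen from above: at angle a it points along (-sin a, -cos a) in the burner's x, y. Stops at 0 and 1.57; stays where left (friction about 0.1 N m). Starts at 1.1 to 1.5
- gas_lever_hinge (a point): point on the lever's upright axis, 85 mm above the bench
- lever_grip (a point): middle of the lever's red sleeve, 88 mm from the hinge axis, 85 mm above the bench. The sleeve is 50 mm long along the lever, 16 mm wide, 22 mm high (74 to 96 mm above the bench) and moves with the lever; nothing lies under it down to the bench
- pilot_mark (a point): centre of the yellow pilot mark on the dial plate, 44 mm from the hinge axis
- pan: blue enamelled pickle pan with its lid on, 120 mm across and 80 mm high (lid to 92 mm), about 0.5 kg. Origin: centre of its underside, z up. A rigid steel arch 132 mm wide stands over it along the pan's y axis, with a light wooden grip on top
- pan_handle (a point): middle of the pan's wooden grip, 150 mm above the pan's underside: a round bar 18 mm thick and 60 mm long, lying along the pan's y axis (pinch it across the pan's x axis); 49 mm free below it to the lid
- slab: red-brown terracotta slab, 160 x 160 x 14 mm, fixed on the bench beside the ring. Origin: centre of its underside; its top is 14 mm above the bench
- shelf: low wooden shelf, fixed: board 380 mm long (its y) and 110 mm deep (its x), its top 45 mm above the bench. Origin: on the bench under its centre; +y to the robot's left, +x to the back. End cheeks and one partition, 10 mm thick, rise 40 mm above the board, a rail 18 mm along the back edge; front open. Left bay 200 mm long, right bay 150 mm
- bottle_bay (a point): centre of the board's top in the left, wide bay (200 mm long between partition and cheek); same axes as the shelf: x to the back, y along the row to the left
- jar_bay (a point): centre of the board's top in the right, narrow bay (150 mm long between cheek and partition); same axes as the shelf
- bottle1: clear plastic spray bottle, white label with a red stripe, black cap: body 56 mm across and 82 mm high, cap 30 mm across from 87 to 125 mm above the bottom, the bottle's top (a small nozzle stub on the cap is look only); about 0.18 kg. Origin: centre of its underside, z up. Two or three of the three bottles are present (None: absent)
- bottle2: clear plastic spray bottle, white label with a red stripe, black cap: body 56 mm across and 82 mm high, cap 30 mm across from 87 to 125 mm above the bottom, the bottle's top (a small nozzle stub on the cap is look only); about 0.18 kg. Origin: centre of its underside, z up. Two or three of the three bottles are present (None: absent)
- bottle3: clear plastic spray bottle, white label with a red stripe, black cap: body 56 mm across and 82 mm high, cap 30 mm across from 87 to 125 mm above the bottom, the bottle's top (a small nozzle stub on the cap is look only); about 0.18 kg. Origin: centre of its underside, z up. Two or three of the three bottles are present (None: absent)
- jar1: amber glass jar with a white paper label and a white lid: 56 mm across, 74 mm high, lid 55 mm across from 56 to 74 mm above the bottom; about 0.2 kg. Origin: centre of its underside, z up. One or two of the two jars are present (None: absent)
- jar2: amber glass jar with a white paper label and a white lid: 56 mm across, 74 mm high, lid 55 mm across from 56 to 74 mm above the bottom; about 0.2 kg. Origin: centre of its underside, z up. One or two of the two jars are present (None: absent)
- firebrick: bystander: cream soldering brick, 80 x 80 x 30 mm, lying near the robot; origin under its centre
- tweezers: bystander: cross-lock tweezers with dark wooden grips, 120 mm long, lying on the soldering brick; origin under their middle
- charcoal: bystander: black charcoal block, 50 x 90 x 35 mm; origin under its centre
- brush_pot: bystander: green glass pot, 64 mm across, 85 mm high, with a brush (look only) to 170 mm; origin under its centre
- flux_tube: bystander: white and blue tube of flux paste standing on its cap, 30 x 48 x 150 mm; origin under its centre
- stoneware: bystander: blue stoneware crucible pot, 110 mm across, 90 mm high; origin under its centre
Things that resemble listed ones, but are neither listed nor needed, are in the scene too. What is shaped like the bottle3 but brown or pink is not meant.

How it is judged (in metres and radians):
On the way, in this order (a step that is already met when the one before it is completed fails the run):
1. the gas lever rests on the pilot mark, let go, while the pan still stands on the ring (value of joint gas_lever between 0.42 and 0.62 rad and horizontal distance between pan and ring_top below 0.03 m and z of pan in the frame of ring_top between -0.01 and 0.012 m and contact force between the fingers and gas_lever below 0.1 N), for 0.3 s.
2. the pan stands upright and let go in the middle of the slab, with the gas at pilot (value of joint gas_lever between 0.42 and 0.62 rad and horizontal distance between pan and slab below 0.03 m and z of pan in the frame of slab between 0.008 and 0.02 m and angle between pan's own z axis and vertical below 0.06 rad and linear speed of pan below 0.02 m/s and contact force between the fingers and pan below 0.1 N), for 0.3 s.
At the end, for the whole second after the job is handed in: Gas lever 0.42 to 0.62 rad; pan upright, still, released, within 30 mm of the slab's centre; each bottle (left bay) and jar (right bay) upright, still, on the board, within 15 mm of its long middle line and within 95 mm, centre to centre, of another of its kind if there is one (all of step 2 and x of bottle1 in the frame of bottle_bay between -0.015 and 0.015 m and y of bottle1 in the frame of bottle_bay between -0.09 and 0.09 m and z of bottle1 in the frame of bottle_bay between -0.006 and 0.008 m and angle between each of bottle1, bottle2, bottle3, jar1, jar2's own z axis and vertical below 0.1 rad and linear speed of each of bottle1, bottle2, bottle3, jar1, jar2 below 0.02 m/s and (horizontal distance between bottle1 and bottle2 below 0.095 m or horizontal distance between bottle1 and bottle3 below 0.095 m) and x of bottle2 in the frame of bottle_bay between -0.015 and 0.015 m and y of bottle2 in the frame of bottle_bay between -0.09 and 0.09 m and z of bottle2 in the frame of bottle_bay between -0.006 and 0.008 m and (horizontal distance between bottle2 and bottle1 below 0.095 m or horizontal distance between bottle2 and bottle3 below 0.095 m) and x of bottle3 in the frame of bottle_bay between -0.015 and 0.015 m and y of bottle3 in the frame of bottle_bay between -0.09 and 0.09 m and z of bottle3 in the frame of bottle_bay between -0.006 and 0.008 m and (horizontal distance between bottle3 and bottle1 below 0.095 m or horizontal distance between bottle3 and bottle2 below 0.095 m) and x of jar1 in the frame of jar_bay between -0.015 and 0.015 m and y of jar1 in the frame of jar_bay between -0.065 and 0.065 m and z of jar1 in the frame of jar_bay between -0.006 and 0.008 m and horizontal distance between jar1 and jar2 below 0.095 m and x of jar2 in the frame of jar_bay between -0.015 and 0.015 m and y of jar2 in the frame of jar_bay between -0.065 and 0.065 m and z of jar2 in the frame of jar_bay between -0.006 and 0.008 m and horizontal distance between jar2 and jar1 below 0.095 m); the robot touches nothing.
It fails at once if the gas is shut off (lever below 0.2 rad) (value of joint gas_lever below 0.2 rad).
It fails at once if the pan is tipped more than 0.45 rad (angle between pan's own z axis and vertical above 0.45 rad).
It fails at once if the pan is let fall (moving at over 0.45 m/s while not held) (linear speed of pan above 0.45 m/s and contact force between the fingers and pan below 0.1 N).
It fails at once if one of the bystanders is pushed more than 50 mm away (distance of any of firebrick, tweezers, charcoal, brush_pot, flux_tube, stoneware from where it was at the start of the episode above 0.05 m).
Of bottle1, bottle2, bottle3 only 2 to 3 are there at a start; the rules pass over those that are not, and their reading is None.
Of jar1, jar2 only 1 to 2 are there at a start; the rules pass over those that are not, and their reading is None.
At some moment in a run one of bottle1, bottle2, bottle3, jar1, jar2 may be knocked a few centimetres aside while the robot is not near it.
It also fails if it takes over 210 s, if anything falls off the work surface, if the arm or the gripper's body presses on something with over 40 N, if the wrist force passes 120 N, or if a joint passes its speed limit or range.

## Working session

There is one attempt and no reset: what is moved stays moved. The work goes in short steps, Python scripts to look and compute and a tool call to move; the robot and the scene stay as the last step left them, time stands still between calls to the robot, and variables do not carry over. Pictures are saved under pics/ and viewed, at most 14 in all, crops included, and the job is handed in when it is done.

Besides the shell and the picture viewer there is one more tool, called after "Emit:" as name(argument=value, ...) on one line, values as JSON. move_arm: Moves the arm, as the interface text tells. Its arguments: {"type":"object","properties":{"steps":{"type":"array","items":{"type":"array"}},"newtons":{"type":"number"}},"required":["steps"]}

```bash
ls; mkdir -p pics; python3 - <<'E'
from station import ctrl
import cv2,pickle
print(ctrl.sense())
for n in("scene","top"):
    s=ctrl.snapshot(n);pickle.dump(s,open(n+"0.pkl","wb"));cv2.imwrite(f"pics/{n}0.png",s["img"])
    print({k:v for k,v in s.items() if k!="img"})
s=ctrl.snapshot("wrist");print({k:v for k,v in s.items() if k!="img"})
E
```

```text
pics
{'time_s': 0.0, 'joint_positions': array([ 1.29505623e+00,  2.64749688e-01,  1.60535360e+00, -2.99873692e-05,
        1.27371354e+00, -3.69060612e-02]), 'dq': array([ 0.0008289 ,  0.00125608,  0.00047845, -0.00158409,  0.00108391,
        0.0008035 ]), 'tau': array([-3.62919573e-04, -5.02110529e+01, -3.56874669e+01,  7.25496607e-02,
        2.93832889e-02, -1.29403979e-04]), 'position': array([159.51780638, 655.19430179, 256.40132243]), 'orientation': array([-0.37421676, -3.1189031 ,  0.00345777]), 'contact_force': array([ 0.28624391,  0.76019002, -0.67858956]), 'moment': array([-0.03360124,  0.01416092,  0.04743166]), 'grasp_force': 0.0, 'gripper_width': 87.95165387017911}
{'vertical_fov': 57.481040445412425, 'cx': 325.87675845998484, 'cy': 197.48947606325572, 'extrinsics': array([[-6.12449655e-02,  5.59398143e-01, -8.26633396e-01,
         1.38912162e+03],
       [ 9.98090251e-01,  4.10083889e-02, -4.61970040e-02,
        -2.21180037e+01],
       [ 8.05638556e-03, -8.27884068e-01, -5.60841390e-01,
         7.50840702e+02],
       [ 0.00000000e+00,  0.00000000e+00,  0.00000000e
[... 218 characters left out ...]

       [-9.95975584e-01,  8.62537251e-02, -2.43501803e-02,
        -4.72170195e+01],
       [ 4.14289354e-03, -2.27092265e-01, -9.73864436e-01,
         1.00391285e+03],
       [ 0.00000000e+00,  0.00000000e+00,  0.00000000e+00,
         1.00000000e+00]])}
{'vertical_fov': 65.08197145076015, 'cx': 320.1752330647935, 'cy': 199.50100999387794, 'T_tool_cam': array([[-1.11013463e-04, -9.52474856e-01, -3.04617196e-01,
         7.81834391e+01],
       [ 9.99998386e-01,  4.40582377e-04, -1.74204519e-03,
        -7.02034763e-01],
       [ 1.79346321e-03, -3.04616897e-01,  9.52473270e-01,
        -1.26588575e+02],
       [ 0.00000000e+00,  0.00000000e+00,  0.00000000e+00,
         1.00000000e+00]])}
```

View pics/scene0.png

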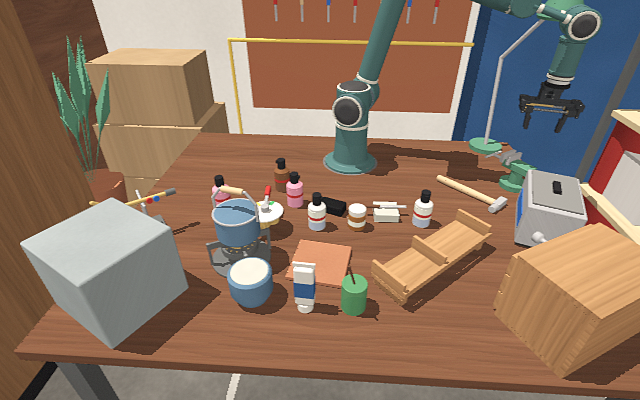

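View pics/top0.png

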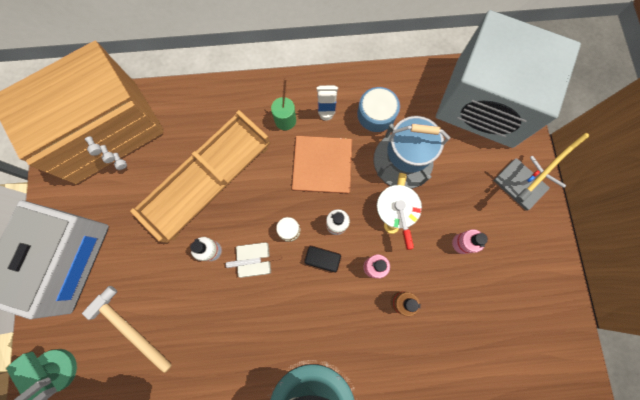

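The pictures show two white bottles (top view 206,250 and 338,222), one jar (288,229), the pan on the ring (415,145), the lever (405,230), the slab (323,164) and the shelf (200,178). I'll enlarge both.

```bash
python3 - <<'E'
import cv2
a=cv2.imread("pics/top0.png")[75:275,125:285];cv2.imwrite("pics/t1.png",cv2.resize(a,None,fx=3,fy=3,interpolation=3)[:, :])
a=cv2.imread("pics/top0.png")[75:275,270:470];cv2.imwrite("pics/t2.png",cv2.resize(a,None,fx=3,fy=3,interpolation=3))
a=cv2.imread("pics/scene0.png")[165:315,200:500];cv2.imwrite("pics/s1.png",cv2.resize(a,(800,400),interpolation=3))
E
```

```text
(no output)
```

View pics/t1.png

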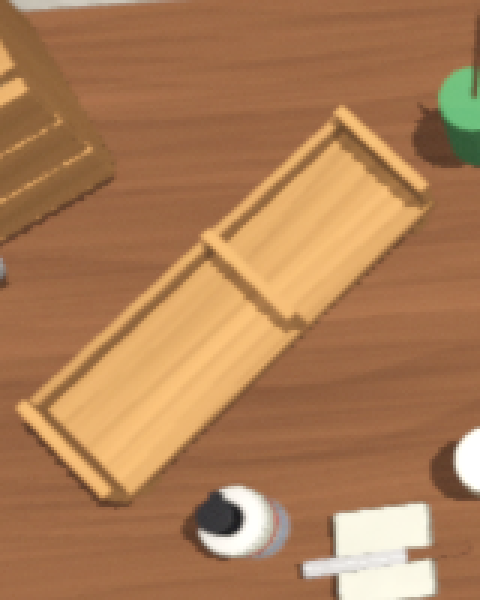

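View pics/t2.png

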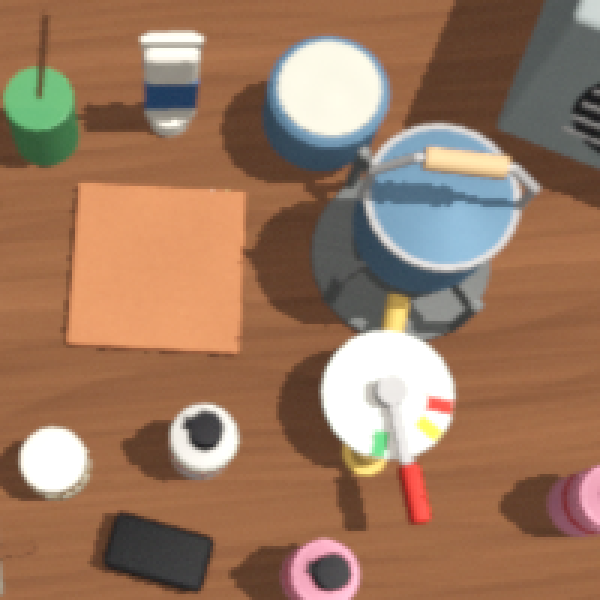

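View pics/s1.png

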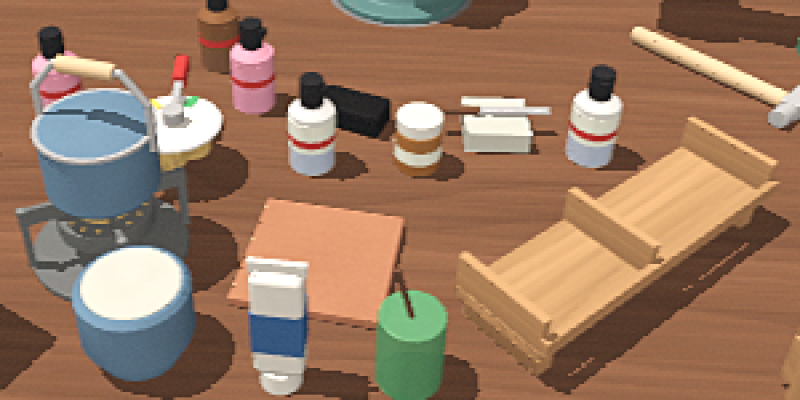

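```bash
cat > h.py <<'E'
import numpy as np,pickle
from scipy.spatial.transform import Rotation as R
def ray(s,px,E=None):
    E=s["extrinsics"] if E is None else E
    f=s["img"].shape[0]/2/np.tan(np.radians(s["vertical_fov"])/2)
    d=E[:3,:3]@np.array([(px[0]-s["cx"])/f,(px[1]-s["cy"])/f,1]);return E[:3,3],d/np.linalg.norm(d)
def tri(*rays):
    A=sum(np.eye(3)-np.outer(d,d) for o,d in rays);b=sum((np.eye(3)-np.outer(d,d))@o for o,d in rays)
    p=np.linalg.solve(A,b);return p,max(np.linalg.norm(np.cross(p-o,d)) for o,d in rays)
def plane(r,z): o,d=r;return o+d*(z-o[2])/d[2]
def toolT(st):
    T=np.eye(4);T[:3,:3]=R.from_rotvec(st["orientation"]).as_matrix();T[:3,3]=st["position"];return T
def wE(st,s): return toolT(st)@s["T_tool_cam"]
def crop(p,k,ox,oy): return ((p[0]+.5)/k-.5+ox,(p[1]+.5)/k-.5+oy)
def move(st,pos,axis_y=None):
    """shift in tool units, yaw about tool z (units pi) so tool y is along axis_y, tool down"""
    T=toolT(st);Rm=T[:3,:3];Rg=Rm
    if axis_y is not None:
        y=np.array([*axis_y,0.])/np.linalg.norm(axis_y)
        if y@Rm[:,1]<0:y=-y
        z=np.array([0,0,-1.]);Rg=np.c_[np.cross(y,z),y,z]
    rv=R.from_matrix(Rm.T@Rg).as_rotvec()/np.pi
    sh=Rm.T@(np.array(pos)-st["position"])/400
    return rv.round(4),sh.round(4)
E
python3 - <<'E'
from h import *
t=pickle.load(open("top0.pkl","rb"));s=pickle.load(open("scene0.pkl","rb"))
P={'A':(2,(206,427),(312,80)),'B':(1,(216,512),(603,73)),'jar':(2,(54,461),(419,112)),'panh':(2,(467,162),(85,68)),
'sleeve':(2,(415,492),(181,69)),'hinge':(2,(391,390),(176,113)),'dial':(2,(388,394),(182,124)),'yel':(2,(430,428),(158,103)),
's1':(2,(78,183),(230,300)),'s2':(2,(246,191),(270,199)) ,'s3':(2,(239,353),(404,217)),
'chR_b':(1,(341,110),(463,260)),'chR_f':(1,(425,186),(548,330)),'p_b':(1,(208,236),(570,195)),'p_f':(1,(300,322),(657,258)),'chL_b':(1,(22,407),(690,122)),'chL_f':(1,(105,495),(775,180))}
# slab corners: try both
for k,(w,a,b) in P.items():
    p,e=tri(ray(t,crop(a,3,125 if w==1 else 270,75)),ray(s,crop(b,8/3,200,165)));print(k,p.round(1),e.round(1))
print('slab',[plane(ray(t,crop(a,3,270,75)),14).round(1)[:2] for a in [(78,183),(246,191),(239,353),(67,343)]])
E
```

```text
A [ 451.8 -103.4  124. ] 0.3
B [414.  237.2 125.3] 0.3
jar [441.9  23.6  77.8] 0.1
panh [ 614.8 -309.6  236.2] 0.1
sleeve [ 388.1 -272.2   89.8] 0.1
hinge [ 475.4 -263.2   85.9] 2.0
dial [ 474.7 -260.7   70.2] 5.1
yel [ 441.7 -293.5   75.3] 2.7
s1 [715.7 -87.3  44.9] 74.8
s2 [ 652.3 -143.6  114.8] 14.9
s3 [542.5 -68.9  13.7] 79.0
chR_b [742.   90.1 136. ] 32.9
chR_f [722.5 110.2  19.9] 39.8
p_b [637.3 201.4 134.4] 34.4
p_f [605.5 238.5   8.1] 42.7
chL_b [504.8 347.2 138.8] 33.3
chL_f [460.  415.1   2.6] 36.6
slab [array([714.6, -12.7]), array([ 692.5, -171.3]), array([ 535.5, -147.8]), array([558.9,   9. ])]
```

```bash
python3 - <<'E'
from h import *
from station import ctrl
t=pickle.load(open("top0.pkl","rb"));s=pickle.load(open("scene0.pkl","rb"))
P={'h1':(2,(427,160),(113,74)),'h2':(2,(508,167),(57,61)),'arch1':(2,(368,183),(150,150)),'sl_in':(2,(409,466),(178,80)),'sl_out':(2,(422,520),(182,58)),
'chR_b':(1,(341,110),(548,330)),'chR_f':(1,(425,186),(463,260)),'p_b':(1,(208,236),(657,258)),'p_f':(1,(300,322),(570,195)),'chL_b':(1,(22,407),(775,180)),'chL_f':(1,(105,495),(690,122))}
for k,(w,a,b) in P.items():
    p,e=tri(ray(t,crop(a,3,125 if w==1 else 270,75)),ray(s,crop(b,8/3,200,165)));print(k,p.round(1),e.round(1))
for n,a in dict(chR_b=(341,106),chR_f=(430,186),p_b=(208,236),p_f=(300,322),chL_b=(18,405),chL_f=(105,495)).items(): print(n,plane(ray(t,crop(a,3,125,75)),85).round(1)[:2])
for n,a in dict(LF=(125,502),RF=(432,204)).items(): print(n,plane(ray(t,crop(a,3,125,75)),45).round(1)[:2])
print(R.from_rotvec(ctrl.sense()["orientation"]).as_matrix().round(3))
E
```

```text
h1 [ 619.9 -281.   233.9] 0.1
h2 [ 607.5 -338.9  238.1] 0.1
arch1 [ 635.4 -251.5  155.6] 2.1
sl_in [ 410.1 -271.2   88. ] 0.4
sl_out [ 364.8 -274.8   91.1] 0.4
chR_b [772.9 136.2  77.2] 1.0
chR_f [691.5  63.6  80.4] 0.5
p_b [665.2 258.3  70.8] 0.1
p_f [578.4 181.4  73.8] 2.5
chL_b [525.6 418.9  65.8] 1.6
chL_f [441.6 342.2  79.9] 0.9
chR_b [772.7 133.4]
chR_f [689.2  58.1]
p_b [659.8 253.8]
p_f [574.9 176.1]
chL_b [523.5 414.6]
chL_f [441. 341.]
LF [439.1 340.7]
RF [688.   61.9]
[[-0.972  0.237 -0.   ]
 [ 0.237  0.972 -0.002]
 [ 0.    -0.002 -1.   ]]
```

Emit:
move_arm(steps=[[[0,0,0],[-0.0584,-0.0701,0],1],[[0,0,0],[-0.0584,-0.0701,0],1],[[0,0,0],[-0.0584,-0.0701,0],1],[[0,0,0],[-0.0584,-0.0701,0],1],[[0,0,0],[-0.0584,-0.0701,0],1]], newtons=20)

```text
time_s: 0.57
position: [240.2, 490.3, 257.2]
orientation: [-0.373, -3.119, 0.001]
contact_force: [0.6, 0.4, -0.3]
gripper_width: 88.1
grasp_force: 0.0
```

Emit:
move_arm(steps=[[[0,0,0],[-0.0584,-0.0701,0],1],[[0,0,0],[-0.0584,-0.0701,0],1],[[0,0,0],[-0.0584,-0.0701,0],1],[[0,0,0],[-0.0584,-0.0701,0],1],[[0,0,0],[-0.0584,-0.0701,0],1]])

```text
time_s: 0.98
position: [320.5, 326.4, 257.5]
orientation: [0.373, 3.119, -0.0]
contact_force: [1.1, 0.4, 0.8]
gripper_width: 88.1
grasp_force: 0.0
```

Emit:
move_arm(steps=[[[0,0,0],[-0.0584,-0.0701,0],1],[[0,0,0],[-0.0584,-0.0701,0],1],[[0,0,0],[-0.0584,-0.0701,0],1],[[0,0,0],[-0.0584,-0.0701,0],1],[[0,0,0],[-0.0584,-0.0701,0],1]])

```text
time_s: 1.4
position: [400.8, 162.5, 257.7]
orientation: [0.374, 3.119, 0.0]
contact_force: [0.2, 0.3, 0.3]
gripper_width: 88.1
grasp_force: 0.0
```

Emit:
move_arm(steps=[[[0,0,0],[-0.0584,-0.0701,0],1],[[0,0,0],[-0.0584,-0.0701,0],1],[[0,0,0],[-0.0584,-0.0701,0],1],[[0,0,0],[-0.0584,-0.0701,0],1],[[0,0,0],[-0.0584,-0.0701,0],1]])

```text
time_s: 1.82
position: [481.2, -1.4, 257.6]
orientation: [0.375, 3.119, 0.0]
contact_force: [0.9, 0.4, 0.0]
gripper_width: 88.1
grasp_force: 0.0
```

Emit:
move_arm(steps=[[[0,0,0],[0.0062,-0.0716,0],1],[[0,0,0],[0.0062,-0.0716,0],1],[[0,0,0],[0.0062,-0.0716,0],1],[[0,0,0],[0.0062,-0.0716,0],1],[[0,0,0],[0.0062,-0.0716,0],1]])

```text
time_s: 2.23
position: [434.2, -137.0, 257.5]
orientation: [-0.374, -3.119, -0.0]
contact_force: [0.1, 0.0, -0.2]
gripper_width: 87.8
grasp_force: 0.0
```

Emit:
move_arm(steps=[[[0,0,0],[0.0062,-0.0716,0],1],[[0,0,0],[0.0062,-0.0716,0],1],[[0,0,0],[0.0062,-0.0716,0],1],[[0,0,0],[0.0062,-0.0716,0],1],[[0,0,0],[0.0062,-0.0716,0],1]])

```text
time_s: 2.65
position: [388.2, -273.1, 257.6]
orientation: [-0.374, -3.119, -0.0]
contact_force: [0.2, 0.1, 0.3]
gripper_width: 87.8
grasp_force: 0.0
```

Emit:
move_arm(steps=[[[0,0,0.0356],[0,0,0],1],[[0,0,0.0356],[0,0,0],1],[[0,0,0.0356],[0,0,0],1],[[0,0,0.0356],[0,0,0],1],[[0,0,0.0356],[0,0,0],1]])

```text
time_s: 3.07
position: [388.8, -272.0, 257.4]
orientation: [-1.229, -2.891, -0.0]
contact_force: [-0.4, 0.7, 0.6]
gripper_width: 88.0
grasp_force: 0.0
```

Emit:
move_arm(steps=[[[0,0,0.0356],[0,0,0],1],[[0,0,0.0356],[0,0,0],1],[[0,0,0.0356],[0,0,0],1],[[0,0,0.0356],[0,0,0],1],[[0,0,0.0356],[0,0,0],1]])

```text
time_s: 3.48
position: [388.9, -271.8, 257.4]
orientation: [-1.978, -2.44, 0.0]
contact_force: [-0.5, -0.1, 0.8]
gripper_width: 88.1
grasp_force: 0.0
```

Emit:
move_arm(steps=[[[0,0,0.0356],[0,0,0],1],[[0,0,0.0356],[0,0,0],1],[[0,0,0.0356],[0,0,0],1],[[0,0,0.0356],[0,0,0],1],[[0,0,0.0356],[0,0,0],1]])

```text
time_s: 3.9
position: [388.9, -271.8, 257.4]
orientation: [-2.575, -1.799, 0.0]
contact_force: [-0.5, 0.2, -0.8]
gripper_width: 88.0
grasp_force: 0.0
```

Emit:
move_arm(steps=[[[0,0,0.0356],[0,0,0],1],[[0,0,0.0356],[0,0,0],1],[[0,0,0.0356],[0,0,0],1],[[0,0,0.0356],[0,0,0],1],[[0,0,0.0356],[0,0,0],1]])

```text
time_s: 4.32
position: [388.9, -271.8, 257.4]
orientation: [-2.971, -1.019, 0.001]
contact_force: [0.5, -0.2, -0.4]
gripper_width: 88.0
grasp_force: 0.0
```

Emit:
move_arm(steps=[[[0,0,0.0356],[0,0,0],1],[[0,0,0.0356],[0,0,0],1],[[0,0,0.0356],[0,0,0],1],[[0,0,0.0356],[0,0,0],1],[[0,0,0.0356],[0,0,0],1]])

```text
time_s: 4.73
position: [388.9, -271.8, 257.4]
orientation: [-3.137, -0.159, 0.001]
contact_force: [-0.8, 0.0, -0.3]
gripper_width: 88.2
grasp_force: 0.0
```

```bash
python3 - <<'E'
from h import *
from station import ctrl
import cv2
st=ctrl.sense();s=ctrl.snapshot("wrist");pickle.dump((st,s),open("w1.pkl","wb"))
cv2.imwrite("pics/w1.png",s["img"]);print(st["position"],toolT(st)[:3,:3].round(3),st["joint_positions"].round(2))
E
```

```text
[ 388.87669821 -271.8036893   257.4064489 ] [[ 0.995  0.101 -0.   ]
 [ 0.101 -0.995  0.   ]
 [-0.    -0.    -1.   ]] [-0.66 -0.12  2.02  0.    1.25  0.81]
```

View pics/w1.png

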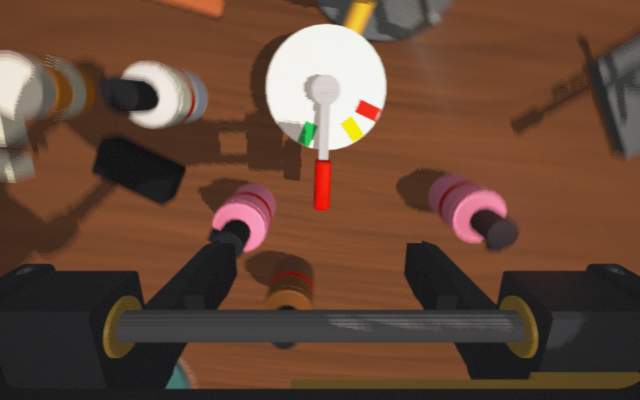

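```bash
python3 - <<'E'
from h import *
st,s=pickle.load(open("w1.pkl","rb"));E=wE(st,s);t=pickle.load(open("top0.pkl","rb"))
for n,p,z in[("sleeve",(322,186),96),("slin",(321.5,161),96),("slout",(322,209),96),("hinge",(324,88),92),("dial",(326,87),71),("yel",(351,129),71),("red",(368,110),71),("green",(308,134),71),("pinkcapL",(233,233),125),("pinkcapR",(498,232),125)]:
    print(n,plane(ray(s,p,E),z).round(1))
for n,a in dict(sleeve=(415,492),hinge=(391,388),yel=(430,428)).items(): print(n,tri(ray(t,crop(a,3,270,75)),ray(s,dict(sleeve=(322,186),hinge=(324,88),yel=(351,129))[n],E)))
E
```

```text
sleeve [ 390.  -274.8   96. ]
slin [ 413.9 -271.9   96. ]
slout [ 367.  -277.2   96. ]
hinge [ 477.8 -267.6   92. ]
dial [ 479.6 -269.5   71. ]
yel [ 443.5 -298.    71. ]
red [ 462.9 -311.9   71. ]
green [ 434.5 -256.6   71. ]
pinkcapL [ 346.4 -198.8  125. ]
pinkcapR [ 371.2 -435.5  125. ]
sleeve (array([ 387.87998472, -274.24046644,   85.83640059]), np.float64(1.0912899557656954))
hinge (array([ 478.50970287, -267.51218661,   78.22636124]), np.float64(0.32199360254544807))
yel (array([ 443.20595707, -298.45247589,   67.08255979]), np.float64(0.06070514678384453))
```

Emit:
move_arm(steps=[[[0,0,0],[0,0.0013,0.0837],0.1],[[0,0,0],[0,0.0013,0.0837],0.1],[[0,0,0],[0,0.0013,0.0837],0.1],[[0,0,0],[0,0.0013,0.0837],0.1],[[0,0,0],[0,0.0013,0.0837],0.1]], newtons=15)

```text
time_s: 5.2
position: [389.3, -274.4, 89.0]
orientation: [3.136, 0.172, 0.001]
contact_force: [0.4, 0.1, -0.1]
gripper_width: 57.0
grasp_force: 0.0
```

Emit:
move_arm(steps=[[[0,0,0],[0,0,0],0.1],[[0,0,0],[0,0,0],-1],[[0,0,0],[0,0,0],-1],[[0,0,0],[0,0,0],-1],[[0,0,0],[0,0,0],-1]])

```text
time_s: 5.62
position: [391.1, -275.9, 92.9]
orientation: [3.134, 0.168, 0.006]
contact_force: [0.1, -1.3, 0.3]
gripper_width: 23.9
grasp_force: 0.0
```

Emit:
move_arm(steps=[[[0,0,0],[0,0,0],-1],[[0,0,0],[0,0,0],-1],[[0,0,0],[0,0,0],-1],[[0,0,0],[0,0,0],-1],[[0,0,0],[0,0,0],-1]])

```text
time_s: 6.03
position: [390.6, -275.5, 92.2]
orientation: [3.135, 0.168, 0.004]
contact_force: [-0.2, 0.1, 6.6]
gripper_width: 15.7
grasp_force: 15.0
```

Gripped (15.7 mm, matching the 16 mm sleeve). Now the arc.

Emit:
move_arm(steps=[[[0,0,-0.02],[0.0004,0.014,0],-1],[[0,0,-0.02],[0.0004,0.014,0],-1],[[0,0,-0.02],[0.0004,0.014,0],-1],[[0,0,-0.02],[0.0004,0.014,0],-1],[[0,0,-0.02],[0.0004,0.014,0],-1]])

```text
time_s: 6.45
position: [397.8, -302.2, 92.2]
orientation: [3.07, 0.661, 0.003]
contact_force: [0.5, 3.9, 7.6]
gripper_width: 16.0
grasp_force: 15.0
```

Emit:
move_arm(steps=[[[0,0,-0.02],[0.0004,0.014,0],-1],[[0,0,-0.02],[0.0004,0.014,0],-1],[[0,0,-0.02],[0.0004,0.014,0],-1],[[0,0,-0.02],[0.0004,0.014,0],-1],[[0,0,-0.02],[0.0004,0.014,0],-1]])

```text
time_s: 6.87
position: [412.9, -324.9, 92.2]
orientation: [2.929, 1.134, 0.003]
contact_force: [-0.7, 6.0, 8.2]
gripper_width: 15.9
grasp_force: 15.0
```

```bash
python3 - <<'E'
from h import *
from station import ctrl
st=ctrl.sense();print(st["position"],toolT(st)[:3,:3].round(3),st["contact_force"],st["gripper_width"])
v=st["position"][:2]-np.array([478,-267.5]);print(np.linalg.norm(v),np.degrees(np.arctan2(v[1],v[0]))%360)
E
```

```text
[ 412.85842872 -324.8904024    92.17006968] [[ 0.739  0.673  0.002]
 [ 0.673 -0.739  0.   ]
 [ 0.001  0.001 -1.   ]] [-0.66311283  5.99488584  8.21517216] 15.878881904533197
86.81637286025523 221.38038723144533
```

Emit:
move_arm(steps=[[[0,0,0],[0,0,0],-0.2],[[0,0,0],[0,0,0],-0.2],[[0,0,0],[0,0,0],-0.2],[[0,0,0],[0,0,0],-0.2],[[0,0,0],[0,0,0],-0.2]])

```text
time_s: 7.28
position: [411.3, -324.6, 90.0]
orientation: [-2.932, -1.128, 0.001]
contact_force: [-0.5, 0.5, -0.5]
gripper_width: 35.7
grasp_force: 0.0
```

Emit:
move_arm(steps=[[[0,0,0],[0,0,-0.08],-0.2],[[0,0,0],[0,0,-0.1],-0.2],[[0,0,0],[0,0,-0.1],-0.2],[[0,0,0],[0,0,-0.1],0],[[0,0,0],[0,0,-0.08],0]])

```text
time_s: 7.7
position: [411.9, -325.1, 277.5]
orientation: [2.93, 1.127, 0.002]
contact_force: [1.1, -0.3, 0.5]
gripper_width: 44.0
grasp_force: 0.0
```

```bash
python3 - <<'E'
from h import *
from station import ctrl
import cv2
st=ctrl.sense();s=ctrl.snapshot("wrist");pickle.dump((st,s),open("w2.pkl","wb"))
cv2.imwrite("pics/w2.png",s["img"]);print(st["position"])
E
```

```text
[ 411.92771099 -325.10125555  277.46136594]
```

View pics/w2.png

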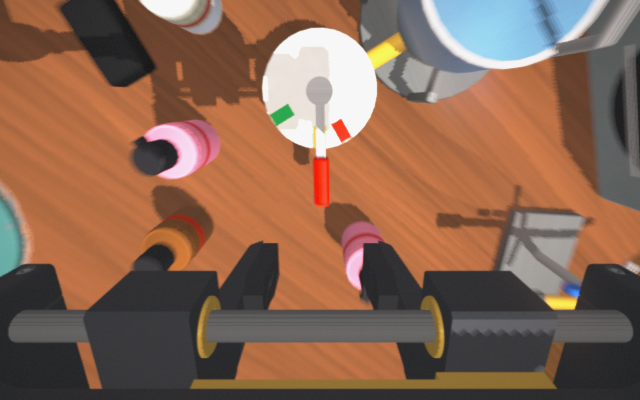

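```bash
python3 - <<'E'
from h import *
st,s=pickle.load(open("w2.pkl","rb"));E=wE(st,s)
a={n:plane(ray(s,p,E),z)[:2] for n,p,z in[("dial",(320,88),71),("red",(342,131),71),("green",(282,114),71),("hinge",(319,92),92),("sin",(321,158),96),("sout",(322,206),96),("sl",(321.5,182),96)]}
an=lambda v:np.degrees(np.arctan2(v[1],v[0]))%360
for k,v in a.items():print(k,v.round(1))
for c in("dial","hinge"):print(c,an(a["red"]-a[c]),an(a["green"]-a[c]),an(a["sl"]-a[c]),an(a["sout"]-a["sin"]))
E
```

```text
dial [ 479.4 -266.6]
red [ 463.4 -311.9]
green [ 434.7 -254.5]
hinge [ 475.6 -268.6]
sin [ 431.  -311.6]
sout [ 394.4 -346. ]
sl [ 413.1 -328.4]
dial 250.57340209131178 164.9098323638619 222.98863593946572 223.31848450252664
hinge 254.268048749689 160.9497603972592 223.70188666973877 223.31848450252664
```

Emit:
move_arm(steps=[[[0,0,-0.0198],[0,0,-0.0256],0],[[0,0,-0.0198],[0,0,-0.0256],0],[[0,0,-0.0198],[0,0,-0.0256],0],[[0,0,-0.0198],[0,0,-0.0256],0],[[0,0,-0.0198],[0,0,-0.0256],0]])

```text
time_s: 8.17
position: [411.4, -324.7, 325.4]
orientation: [-2.719, -1.573, 0.0]
contact_force: [-0.1, -0.1, -0.4]
gripper_width: 43.7
grasp_force: 0.0
```

Emit:
move_arm(steps=[[[0,0,-0.0198],[0,0,-0.0256],0],[[0,0,-0.0198],[0,0,-0.0256],0],[[0,0,-0.0198],[0,0,-0.0256],0],[[0,0,-0.0198],[0,0,-0.0256],0],[[0,0,-0.0198],[0,0,-0.0256],0]])

```text
time_s: 8.58
position: [411.5, -324.7, 376.5]
orientation: [-2.442, -1.975, 0.0]
contact_force: [-0.1, -1.1, -0.9]
gripper_width: 43.8
grasp_force: 0.0
```

Emit:
move_arm(steps=[[[0,0,0],[0.0143,0.0489,0],0],[[0,0,0],[0.0143,0.0489,0],0],[[0,0,0],[0.0143,0.0489,0],0],[[0,0,0],[0.0143,0.0489,0],0],[[0,0,0],[0.0143,0.0489,0],0]])

```text
time_s: 9.0
position: [514.1, -317.5, 376.0]
orientation: [-2.446, -1.971, 0.001]
contact_force: [-0.4, 0.2, -0.1]
gripper_width: 44.0
grasp_force: 0.0
```

Emit:
move_arm(steps=[[[0,0,0],[0.0143,0.0489,0],0],[[0,0,0],[0.0143,0.0489,0],0],[[0,0,0],[0.0143,0.0489,0],0],[[0,0,0],[0.0143,0.0489,0],0],[[0,0,0],[0.0143,0.0489,0],0]])

```text
time_s: 9.42
position: [615.8, -310.3, 375.7]
orientation: [-2.445, -1.971, 0.001]
contact_force: [-0.8, -0.3, -0.2]
gripper_width: 43.8
grasp_force: 0.0
```

```bash
python3 - <<'E'
from h import *
from station import ctrl
import cv2
st=ctrl.sense();s=ctrl.snapshot("wrist");pickle.dump((st,s),open("w3.pkl","wb"))
cv2.imwrite("pics/w3.png",s["img"]);print(st["position"],toolT(st)[:3,:3].round(3),st["joint_positions"].round(2))
E
```

```text
[ 615.81877399 -310.27102664  375.70554512] [[ 0.212  0.977 -0.001]
 [ 0.977 -0.212  0.   ]
 [ 0.    -0.001 -1.   ]] [-0.5   0.25  1.41 -0.    1.48 -0.29]
```

View pics/w3.png

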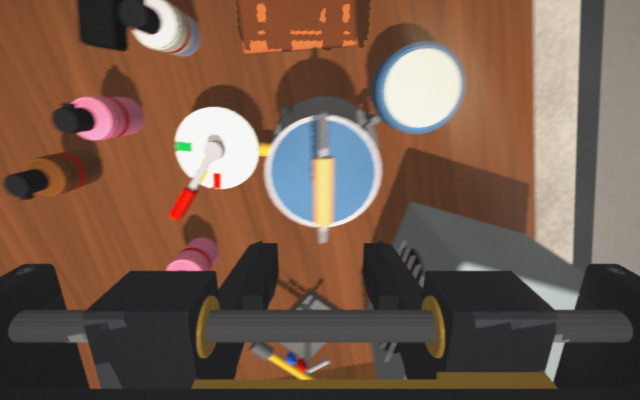

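```bash
python3 - <<'E'
from h import *
st,s=pickle.load(open("w3.pkl","rb"));E=wE(st,s);t=pickle.load(open("top0.pkl","rb"));sc=pickle.load(open("scene0.pkl","rb"))
def proj(s,p):
    f=200/np.tan(np.radians(s["vertical_fov"])/2);q=s["extrinsics"][:3,:3].T@(p-s["extrinsics"][:3,3]);return (q[:2]/q[2]*f+[s["cx"],s["cy"]]).round(0)
for z in range(120,300,20):
    p=plane(ray(s,(410,205),E),z);print(z,p.round(0),proj(t,p),proj(sc,p))
h=[tri(ray(s,a,E),ray(t,crop(b,3,270,75)),ray(sc,crop(c,8/3,200,165))) for a,b,c in[((323,192),(467,162),(85,68))]];print(h)
for p in[(321,160),(324,225),(322.7,192),(323,171)]:print(plane(ray(s,p,E),235).round(1))
E
python3 -c "
import cv2;a=cv2.imread('pics/top0.png')[0:200,400:600];b=cv2.imread('pics/scene0.png')[170:370,0:200]
cv2.imwrite('pics/box.png',cv2.resize(cv2.hconcat([a,b]),(800,400),interpolation=3))"
```

```text
120 [ 718. -386.  120.] [436. 107.] [197. 250.]
140 [ 714. -378.  140.] [435. 105.] [199. 243.]
160 [ 710. -370.  160.] [435. 104.] [201. 235.]
180 [ 705. -362.  180.] [434. 102.] [204. 228.]
200 [ 701. -354.  200.] [434. 100.] [206. 221.]
220 [ 696. -346.  220.] [434.  98.] [208. 213.]
240 [ 692. -338.  240.] [433.  95.] [211. 206.]
260 [ 687. -330.  260.] [432.  93.] [213. 198.]
280 [ 683. -322.  280.] [432.  91.] [216. 190.]
[(array([ 616.62358489, -310.01975311,  236.42258506]), np.float64(2.533822191818662))]
[ 623.2 -283.1  235. ]
[ 613.1 -342.7  235. ]
[ 618.6 -311.5  235. ]
[ 622.8 -292.9  235. ]
```

View pics/box.png

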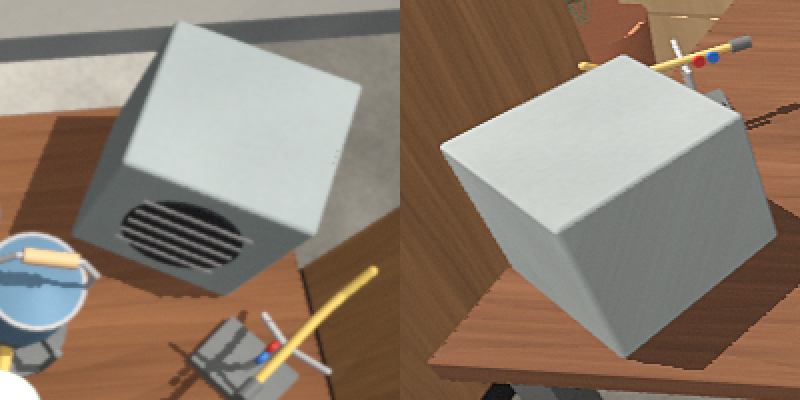

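Emit:
move_arm(steps=[[[0,0,-0.008],[0,0.003,0.07],0],[[0,0,0],[0,0,0.08],0],[[0,0,0],[0,0,0.08],0],[[0,0,0],[0,0,0.07],0],[[0,0,0],[0,0,0.05],0]], newtons=35)

```text
time_s: 9.88
position: [614.2, -309.9, 232.3]
orientation: [-2.417, -1.999, 0.003]
contact_force: [-0.0, 0.3, -0.4]
gripper_width: 44.1
grasp_force: 0.0
```

Emit:
move_arm(steps=[[[0,0,0],[0,0,0],0],[[0,0,0],[0,0,0],-0.3],[[0,0,0],[0,0,0],-0.5],[[0,0,0],[0,0,0],-0.7],[[0,0,0],[0,0,0],-1]])

```text
time_s: 10.3
position: [617.1, -311.4, 239.4]
orientation: [2.418, 2.0, 0.002]
contact_force: [-1.4, 0.3, 0.6]
gripper_width: 19.3
grasp_force: 0.6
```

Emit:
move_arm(steps=[[[0,0,0],[0,0,0],-1],[[0,0,0],[0,0,0],-1],[[0,0,0],[0,0,0],-1],[[0,0,0],[0,0,0],-1],[[0,0,0],[0,0,0],-1]])

```text
time_s: 10.72
position: [616.8, -311.4, 239.3]
orientation: [2.419, 2.0, 0.001]
contact_force: [-2.2, -0.3, 6.4]
gripper_width: 16.6
grasp_force: 34.8
```

Emit:
move_arm(steps=[[[0,0,0],[0,0,-0.01],-1],[[0,0,0],[0,0,-0.025],-1],[[0,0,0],[0,0,-0.045],-1],[[0,0,0],[0,0,-0.045],-1],[[0,0,0],[0,0,-0.0375],-1]])

```text
time_s: 11.13
position: [616.0, -310.4, 301.9]
orientation: [-2.419, -2.002, 0.001]
contact_force: [1.1, -0.2, -4.6]
gripper_width: 16.8
grasp_force: 34.7
```

Emit:
move_arm(steps=[[[0,0,0],[0,0,0],-1],[[0,0,0],[0,0,0],-1],[[0,0,0],[0,0,0],-1],[[0,0,0],[0,0,0],-1],[[0,0,0],[0,0,0],-1]])

```text
time_s: 11.55
position: [615.5, -310.3, 299.6]
orientation: [-2.418, -2.001, 0.002]
contact_force: [-0.3, -0.9, -4.7]
gripper_width: 16.9
grasp_force: 34.8
```

Emit:
move_arm(steps=[[[0,0,0],[0.015,-0.0023,0],-1],[[0,0,0],[0.03,-0.0045,0],-1],[[0,0,0],[0.045,-0.0068,0],-1],[[0,0,0],[0.045,-0.0068,0],-1],[[0,0,0],[0.045,-0.0068,0],-1]])

```text
time_s: 11.97
position: [619.0, -235.3, 301.7]
orientation: [-2.42, -2.003, -0.001]
contact_force: [-0.1, 0.1, -4.9]
gripper_width: 16.7
grasp_force: 34.8
```

Emit:
move_arm(steps=[[[0,0,0],[0.045,-0.0068,0],-1],[[0,0,0],[0.045,-0.0068,0],-1],[[0,0,0],[0.045,-0.0068,0],-1],[[0,0,0],[0.045,-0.0068,0],-1],[[0,0,0],[0.045,-0.0068,0],-1]])

```text
time_s: 12.38
position: [622.2, -143.8, 302.1]
orientation: [-2.419, -2.004, -0.001]
contact_force: [0.2, 0.1, -4.9]
gripper_width: 16.9
grasp_force: 34.8
```

Emit:
move_arm(steps=[[[0,0,0],[0.045,-0.0068,0],-1],[[0,0,0],[0.045,-0.0068,0],-1],[[0,0,0],[0.035,-0.0053,0],-1],[[0,0,0],[0.025,-0.0038,0],-1],[[0,0,0],[0.0125,-0.0019,0],-1]])

```text
time_s: 12.8
position: [624.9, -78.8, 302.0]
orientation: [-2.418, -2.005, -0.001]
contact_force: [-0.6, 0.1, -4.6]
gripper_width: 17.2
grasp_force: 34.8
```

```bash
python3 - <<'E'
from h import *
from station import ctrl
import cv2
st=ctrl.sense();s=ctrl.snapshot("top");sc=ctrl.snapshot("scene")
cv2.imwrite("pics/pan.png",cv2.resize(cv2.hconcat([s["img"][70:270,240:440],sc["img"][110:310,190:390]]),(800,400),interpolation=3));print(st["position"],toolT(st)[:3,:3].round(3))
E
```

```text
[624.90588344 -78.81005835 301.97652556] [[ 0.185  0.983  0.   ]
 [ 0.983 -0.185  0.   ]
 [ 0.001  0.    -1.   ]]
```

View pics/pan.png

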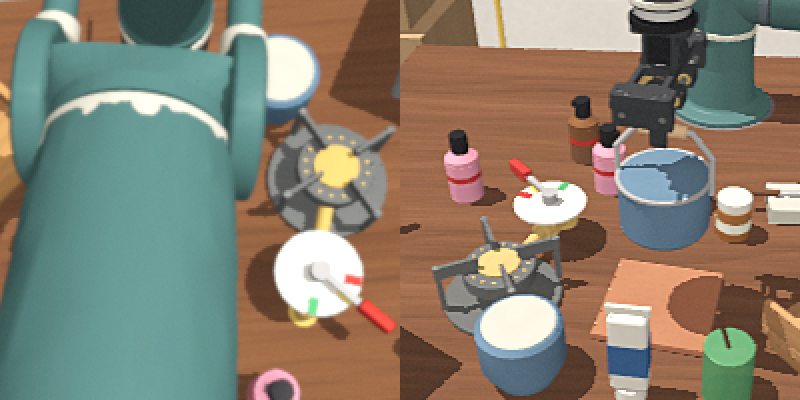

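Emit:
move_arm(steps=[[[0,0,0],[0,0,0.03],-1],[[0,0,0],[0,0,0.05],-1],[[0,0,0],[0,0,0.055],-1],[[0,0,0],[0,0,0.055],-1],[[0,0,0],[0,0,0.05],-1]])

```text
time_s: 13.32
position: [624.3, -82.6, 203.3]
orientation: [-2.422, -2.0, 0.002]
contact_force: [-0.0, 0.8, -6.0]
gripper_width: 17.1
grasp_force: 34.8
```

Emit:
move_arm(steps=[[[0,0,0],[0,0,0.035],-1],[[0,0,0],[0,0,0.02],-1],[[0,0,0],[0,0,0.015],-1],[[0,0,0],[0,0,0],-1],[[0,0,0],[0,0,0],-1]])

```text
time_s: 13.73
position: [625.6, -81.7, 178.3]
orientation: [2.42, 2.002, 0.001]
contact_force: [-0.2, 0.0, -4.2]
gripper_width: 17.3
grasp_force: 34.8
```

Emit:
move_arm(steps=[[[0,0,0],[0,0,0.003],-1],[[0,0,0],[0,0,0.003],-1],[[0,0,0],[0,0,0.003],-1],[[0,0,0],[0,0,0.003],-1],[[0,0,0],[0,0,0.002],-1]])

```text
time_s: 14.15
position: [625.2, -81.3, 172.3]
orientation: [2.42, 2.002, 0.0]
contact_force: [0.9, 0.4, -5.1]
gripper_width: 17.0
grasp_force: 34.8
```

Emit:
move_arm(steps=[[[0,0,0],[0,0,0.003],-1],[[0,0,0],[0,0,0.003],-1],[[0,0,0],[0,0,0.002],-1],[[0,0,0],[0,0,0],-1],[[0,0,0],[0,0,0],-1]])

```text
time_s: 14.57
position: [625.1, -81.3, 168.8]
orientation: [2.421, 2.003, -0.0]
contact_force: [-1.1, 0.8, -5.2]
gripper_width: 17.1
grasp_force: 34.8
```

Emit:
move_arm(steps=[[[0,0,0],[0,0,0.002],-1],[[0,0,0],[0,0,0.002],-1],[[0,0,0],[0,0,0.002],-1],[[0,0,0],[0,0,0],-1],[[0,0,0],[0,0,0],-1]])

```text
time_s: 14.98
position: [625.8, -81.4, 168.7]
orientation: [2.419, 2.002, 0.002]
contact_force: [-3.6, 0.2, 4.3]
gripper_width: 16.8
grasp_force: 34.9
```

Emit:
move_arm(steps=[[[0,0,0],[0,0,0],-0.5],[[0,0,0],[0,0,0],0],[[0,0,0],[0,0,0],0],[[0,0,0],[0,0,0],0],[[0,0,0],[0,0,0],0]])

```text
time_s: 15.4
position: [625.3, -81.4, 166.6]
orientation: [2.42, 2.002, 0.001]
contact_force: [-0.0, 0.2, 0.3]
gripper_width: 44.1
grasp_force: 0.0
```

Emit:
move_arm(steps=[[[0,0,0],[0,0,0],0],[[0,0,0],[0,0,-0.04],0],[[0,0,0],[0,0,-0.08],0],[[0,0,0],[0,0,-0.1],0],[[0,0,0],[0,0,-0.1],0]])

```text
time_s: 15.82
position: [624.2, -81.2, 294.4]
orientation: [-2.419, -2.001, 0.003]
contact_force: [0.6, 0.5, 0.4]
gripper_width: 44.2
grasp_force: 0.0
```

```bash
python3 - <<'E'
from h import *
from station import ctrl
st=ctrl.sense();print(st["position"],toolT(st)[:3,:3].round(3),st["joint_positions"].round(2),st["time_s"])
E
```

```text
[624.1786966  -81.20302648 294.39362729] [[ 0.187  0.982 -0.003]
 [ 0.982 -0.187  0.   ]
 [-0.    -0.003 -1.   ]] [-0.17  0.16  1.66 -0.    1.32  0.02] 15.8167
```

Emit:
move_arm(steps=[[[0,0,-0.0292],[0,0,0],0.3],[[0,0,-0.0292],[0,0,0],0.3],[[0,0,-0.0292],[0,0,0],0.3],[[0,0,-0.0292],[0,0,0],0.3],[[0,0,-0.0292],[0,0,0],0.3]])

```text
time_s: 16.23
position: [625.1, -81.3, 294.5]
orientation: [1.896, 2.504, 0.0]
contact_force: [-0.7, 0.8, -0.4]
gripper_width: 57.4
grasp_force: 0.0
```

Emit:
move_arm(steps=[[[0,0,-0.0292],[0,0,0],0.3],[[0,0,-0.0292],[0,0,0],0.3],[[0,0,-0.0292],[0,0,0],0.3],[[0,0,-0.0292],[0,0,0],0.3],[[0,0,-0.0292],[0,0,0],0.3]])

```text
time_s: 16.65
position: [625.1, -81.4, 294.4]
orientation: [1.277, 2.87, -0.0]
contact_force: [-0.0, 0.1, 0.3]
gripper_width: 57.7
grasp_force: 0.0
```

Emit:
move_arm(steps=[[[0,0,0],[0.0491,-0.0717,0],0.3],[[0,0,0],[0.0491,-0.0717,0],0.3],[[0,0,0],[0.0491,-0.0717,0],0.3],[[0,0,0],[0.0491,-0.0717,0],0.3],[[0,0,0],[0.0491,-0.0717,0],0.3]])

```text
time_s: 17.07
position: [451.2, -103.6, 294.2]
orientation: [-1.283, -2.867, 0.0]
contact_force: [0.4, -0.5, 0.8]
gripper_width: 57.5
grasp_force: 0.0
```

```bash
python3 - <<'E'
from h import *
from station import ctrl
import cv2
st=ctrl.sense();s=ctrl.snapshot("wrist");pickle.dump((st,s),open("w4.pkl","wb"))
t=ctrl.snapshot("top");sc=ctrl.snapshot("scene");pickle.dump((t,sc),open("f4.pkl","wb"))
a=np.zeros((600,800,3),np.uint8);a[:400,:640]=s["img"];a[400:,:300]=sc["img"][165:315,200:500].repeat(2,0)[:200].repeat(1,1) if 0 else cv2.resize(sc["img"][160:310,180:480],(300,200));a[400:,300:600]=cv2.resize(t["img"][70:270,120:420],(300,200))
cv2.imwrite("pics/w4.png",a);print(st["position"],toolT(st)[:3,:3].round(3))
E
```

```text
[ 451.15702513 -103.60077077  294.15956251] [[-0.666  0.746 -0.   ]
 [ 0.746  0.666 -0.   ]
 [ 0.    -0.    -1.   ]]
```

View pics/w4.png

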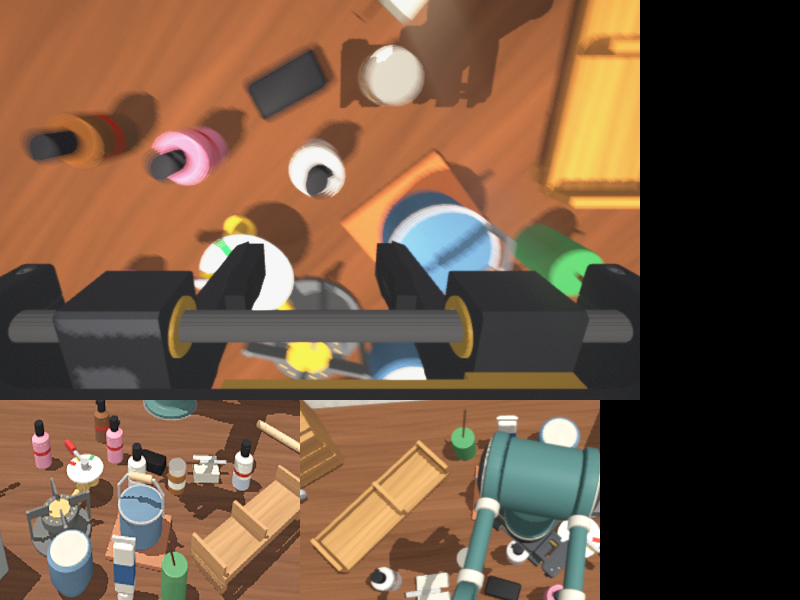

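```bash
python3 - <<'E'
from h import *
st,s=pickle.load(open("w4.pkl","rb"));E=wE(st,s);t=pickle.load(open("top0.pkl","rb"))
print(plane(ray(s,(319,184),E),125),plane(ray(s,(317,167),E),82),plane(ray(s,(393,75),E),74))
print(tri(ray(s,(319,184),E),ray(t,crop((206,427),3,270,75))),tri(ray(s,(393,75),E),ray(t,crop((54,461),3,270,75))))
E
```

```text
[ 450.6036539  -105.52498678  125.        ] [ 443.5981668 -101.2942071   82.       ] [439.07220812  21.60734423  74.        ]
(array([ 448.91946967, -102.80049936,  138.28246605]), np.float64(0.6182512773017782)) (array([442.11637528,  24.11647607,  63.60552732]), np.float64(1.8897527134278471))
```

Emit:
move_arm(steps=[[[0,0,0],[0,0,0.09],0.3],[[0,0,0],[0,0,0.1],0.3],[[0,0,0],[0,0,0.1],0.3],[[0,0,0],[0,0,0.1],0.3],[[0,0,0],[0,0,0.0775],0.3]], newtons=20)

```text
time_s: 17.63
position: [452.9, -103.2, 104.8]
orientation: [-1.283, -2.867, -0.0]
contact_force: [-0.8, 0.0, -0.4]
gripper_width: 57.0
grasp_force: 0.0
```

Emit:
move_arm(steps=[[[0,0,0],[0,0,0],0.3],[[0,0,0],[0,0,0],-0.3],[[0,0,0],[0,0,0],-0.5],[[0,0,0],[0,0,0],-1],[[0,0,0],[0,0,0],-1]])

```text
time_s: 18.05
position: [455.0, -104.2, 110.2]
orientation: [1.282, 2.863, 0.001]
contact_force: [-1.0, -0.5, 0.2]
gripper_width: 32.9
grasp_force: 0.4
```

Emit:
move_arm(steps=[[[0,0,0],[0,0,0],-1],[[0,0,0],[0,0,0],-1],[[0,0,0],[0,0,0],-1],[[0,0,0],[0,0,0],-1],[[0,0,0],[0,0,0],-1]])

```text
time_s: 18.47
position: [454.5, -104.4, 109.9]
orientation: [1.282, 2.863, 0.0]
contact_force: [-1.3, -0.9, 5.9]
gripper_width: 29.8
grasp_force: 19.9
```

Emit:
move_arm(steps=[[[0,0,0],[0,0,-0.03],-1],[[0,0,0],[0,0,-0.07],-1],[[0,0,0],[0,0,-0.08],-1],[[0,0,0],[0,0,-0.08],-1],[[0,0,0],[0,0,-0.05],-1]])

```text
time_s: 18.88
position: [453.7, -103.8, 235.3]
orientation: [1.282, 2.863, 0.001]
contact_force: [1.1, -0.5, -1.7]
gripper_width: 29.4
grasp_force: 19.9
```

Emit:
move_arm(steps=[[[0,0,0],[0.0326,0.0568,0],-1],[[0,0,0],[0.0326,0.0568,0],-1],[[0,0,0],[0.0326,0.0568,0],-1],[[0,0,0],[0.0326,0.0568,0],-1],[[0,0,0],[0.0326,0.0568,0],-1]])

```text
time_s: 19.3
position: [494.0, 21.9, 232.0]
orientation: [1.284, 2.866, 0.001]
contact_force: [0.3, 0.3, -2.0]
gripper_width: 29.4
grasp_force: 19.9
```

Emit:
move_arm(steps=[[[0,0,0],[0.0326,0.0568,0],-1],[[0,0,0],[0.0326,0.0568,0],-1],[[0,0,0],[0.0326,0.0568,0],-1],[[0,0,0],[0.0326,0.0568,0],-1],[[0,0,0],[0.0326,0.0568,0],-1]])

```text
time_s: 19.72
position: [535.3, 146.3, 231.7]
orientation: [1.284, 2.867, 0.0]
contact_force: [0.4, 0.6, -2.6]
gripper_width: 29.3
grasp_force: 19.9
```

Emit:
move_arm(steps=[[[0,0,0],[0.0326,0.0568,0],-1],[[0,0,0],[0.0326,0.0568,0],-1],[[0,0,0],[0.0326,0.0568,0],-1],[[0,0,0],[0.0326,0.0568,0],-1],[[0,0,0],[0.0326,0.0568,0],-1]])

```text
time_s: 20.13
position: [576.6, 270.6, 231.6]
orientation: [-1.284, -2.867, -0.0]
contact_force: [0.8, -1.1, -2.0]
gripper_width: 29.6
grasp_force: 19.9
```

```bash
python3 - <<'E'
from h import *
from station import ctrl
import cv2
st=ctrl.sense();s=ctrl.snapshot("wrist");pickle.dump((st,s),open("w5.pkl","wb"))
sc=ctrl.snapshot("scene");pickle.dump(sc,open("f5.pkl","wb"))
a=np.zeros((600,640,3),np.uint8);a[:400]=s["img"];a[400:,:400]=cv2.resize(sc["img"][165:315,260:560],(400,200))
cv2.imwrite("pics/w5.png",a);print(st["position"],toolT(st)[:3,:3].round(3),st["contact_force"])
E
```

```text
[576.58378573 270.57650814 231.60267226] [[-0.666  0.746 -0.   ]
 [ 0.746  0.666  0.   ]
 [ 0.     0.    -1.   ]] [ 0.75641984 -1.07319834 -2.02101221]
```

View pics/w5.png

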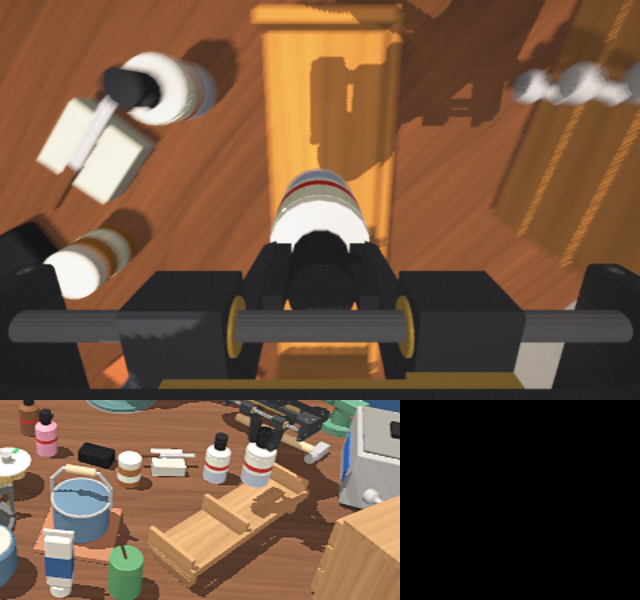

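```bash
python3 - <<'E'
from h import *
st,s=pickle.load(open("w5.pkl","rb"));E=wE(st,s)
c=np.array([605.5,237.5]);xs=np.array([.746,.666]);ys=np.array([-.666,.746])
for p,z in[((265,60),45),((273,190),45),((252,12),85),((402,10),85),((278,377),45),((398,60),63),((396,130),63)]:
    w=plane(ray(s,p,E),z)[:2];print(p,w.round(1),(xs@(w-c)).round(1),(ys@(w-c)).round(1))
print(plane(ray(s,(120,86),E),125),plane(ray(s,(72,276),E),74))
E
```

```text
(265, 60) [463.8 320. ] -50.7 155.9
(273, 190) [547.7 228.5] -49.1 31.8
(252, 12) [442.9 341. ] -52.4 185.5
(402, 10) [527.9 418.6] 62.7 186.8
(278, 377) [710.  39.] -54.2 -217.7
(398, 60) [553.2 397.2] 67.3 154.0
(396, 130) [594.7 354.6] 70.0 94.6
[413.99179659 241.48888148 125.        ] [448.93648471  27.39450911  74.        ]
```

Emit:
move_arm(steps=[[[0,0,0],[-0.005,0.006,0.03],-1],[[0,0,0],[0,0,0.05],-1],[[0,0,0],[0,0,0.05],-1],[[0,0,0],[0,0,0.035],-1],[[0,0,0],[0,0,0.005],-1]])

```text
time_s: 20.65
position: [577.0, 267.2, 158.9]
orientation: [-1.283, -2.862, 0.009]
contact_force: [0.1, -0.3, -2.8]
gripper_width: 29.2
grasp_force: 20.0
```

Emit:
move_arm(steps=[[[0,0,0],[0,0,0.004],-1],[[0,0,0],[0,0,0.004],-1],[[0,0,0],[0,0,0.004],-1],[[0,0,0],[0,0,0],-1],[[0,0,0],[0,0,0],-1]])

```text
time_s: 21.07
position: [580.4, 269.6, 159.8]
orientation: [1.283, 2.866, 0.002]
contact_force: [-0.2, -0.1, -2.1]
gripper_width: 29.1
grasp_force: 20.0
```

Emit:
move_arm(steps=[[[0,0,0],[0,0,0.004],-1],[[0,0,0],[0,0,0.004],-1],[[0,0,0],[0,0,0.003],-1],[[0,0,0],[0,0,0],-1],[[0,0,0],[0,0,0],-1]])

```text
time_s: 21.48
position: [580.0, 269.5, 155.0]
orientation: [1.284, 2.867, 0.001]
contact_force: [-1.3, -0.9, 2.4]
gripper_width: 29.2
grasp_force: 20.0
```

Emit:
move_arm(steps=[[[0,0,0],[0,0,0.002],-1],[[0,0,0],[0,0,0],-1],[[0,0,0],[0,0,0],-1],[[0,0,0],[0,0,0],-1],[[0,0,0],[0,0,0],-1]])

```text
time_s: 21.9
position: [580.1, 269.5, 154.9]
orientation: [1.283, 2.867, 0.001]
contact_force: [-2.7, -1.1, 6.3]
gripper_width: 30.0
grasp_force: 20.0
```

Emit:
move_arm(steps=[[[0,0,0],[0,0,0],-0.2],[[0,0,0],[0,0,0],0.1],[[0,0,0],[0,0,0],0.1],[[0,0,0],[0,0,0],0.1],[[0,0,0],[0,0,0],0.1]])

```text
time_s: 22.32
position: [579.7, 269.4, 153.2]
orientation: [-1.284, -2.867, 0.0]
contact_force: [-0.4, 0.1, -0.5]
gripper_width: 48.8
grasp_force: 0.0
```

Emit:
move_arm(steps=[[[0,0,0],[0,0,-0.03],0.1],[[0,0,0],[0,0,-0.06],0.1],[[0,0,0],[0,0,-0.07],0.1],[[0,0,0],[0,0,-0.07],0.1],[[0,0,0],[0,0,-0.045],0.3]])

```text
time_s: 22.73
position: [580.8, 269.9, 267.8]
orientation: [1.283, 2.865, 0.005]
contact_force: [0.0, -0.1, 0.4]
gripper_width: 53.3
grasp_force: 0.0
```

Emit:
move_arm(steps=[[[0,0,0],[0.0439,-0.0721,0],0.3],[[0,0,0],[0.0439,-0.0721,0],0.3],[[0,0,0],[0.0439,-0.0721,0],0.3],[[0,0,0],[0.0439,-0.0721,0],0.3],[[0,0,0],[0.0439,-0.0721,0],0.3]])

```text
time_s: 23.15
position: [412.4, 238.5, 264.3]
orientation: [1.284, 2.867, 0.001]
contact_force: [1.4, 0.1, 0.9]
gripper_width: 56.9
grasp_force: 0.0
```

```bash
python3 - <<'E'
from h import *
from station import ctrl
import cv2
st=ctrl.sense();s=ctrl.snapshot("wrist");pickle.dump((st,s),open("w6.pkl","wb"))
sc=ctrl.snapshot("scene");pickle.dump(sc,open("f6.pkl","wb"))
a=np.zeros((600,640,3),np.uint8);a[:400]=s["img"];a[400:,:400]=cv2.resize(sc["img"][165:315,260:560],(400,200))
cv2.imwrite("pics/w6.png",a);print(st["position"],toolT(st)[:3,:3].round(3),st["contact_force"])
E
```

```text
[412.38544863 238.53883472 264.31958992] [[-0.666  0.746  0.001]
 [ 0.746  0.666  0.   ]
 [-0.     0.001 -1.   ]] [1.42730565 0.08852152 0.90409017]
```

View pics/w6.png

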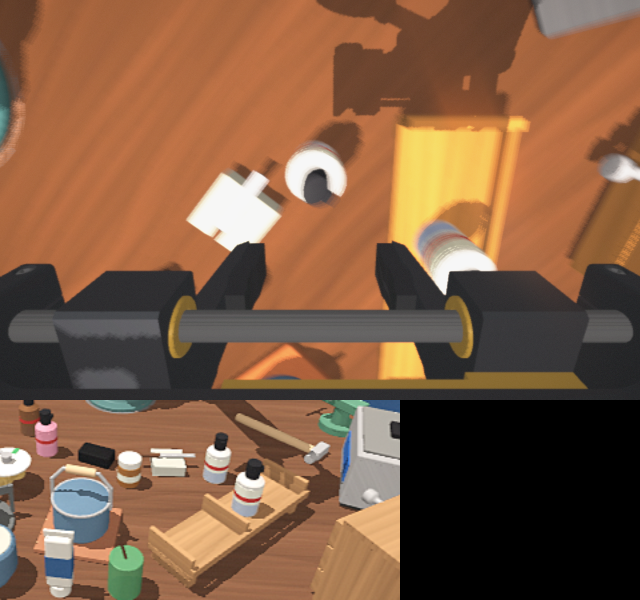

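```bash
python3 - <<'E'
from h import *
st,s=pickle.load(open("w6.pkl","rb"));E=wE(st,s)
c=np.array([605.5,237.5]);xs=np.array([.746,.666]);ys=np.array([-.666,.746])
print(plane(ray(s,(317,187),E),125))
for p,z in[((397,122),85),((527,124),85),((394,180),45),((388,300),45),((518,180),63),((495,185),45),((437,243),50)]:
    w=plane(ray(s,p,E),z)[:2];print(p,w.round(1),(xs@(w-c)).round(1),(ys@(w-c)).round(1))
# scene/top check of shelf front edge & bottle A pose from scene0-type calibration
sc=pickle.load(open("f6.pkl","rb"));print(plane(ray(sc,(260+254*.75,165+65*.75),None),170))
E
```

```text
[407.29159713 239.53366092 125.        ]
(397, 122) [428.6 329.4] -70.8 186.4
(527, 124) [522.2 410.4] 53.0 184.5
(394, 180) [481.2 286.8] -59.9 119.5
(388, 300) [590.3 170.2] -56.2 -40.1
(518, 180) [574.6 376.2] 69.3 124.1
(495, 185) [571.5 359.5] 55.9 113.6
(437, 243) [573.6 267. ] -4.1 43.2
[586.07861497 267.51894239 170.        ]
```

Emit:
move_arm(steps=[[[0,0,0],[0,-0.003,0.07],0.3],[[0,0,0],[0,0,0.09],0.3],[[0,0,0],[0,0,0.09],0.3],[[0,0,0],[0,0,0.09],0.3],[[0,0,0],[0,0,0.0525],0.3]])

```text
time_s: 23.67
position: [411.9, 237.4, 103.7]
orientation: [-1.283, -2.866, 0.004]
contact_force: [-0.3, -0.7, -1.2]
gripper_width: 57.4
grasp_force: 0.0
```

Emit:
move_arm(steps=[[[0,0,0],[0,0,0],0.3],[[0,0,0],[0,0,0],-0.3],[[0,0,0],[0,0,0],-0.5],[[0,0,0],[0,0,0],-1],[[0,0,0],[0,0,0],-1]])

```text
time_s: 24.08
position: [414.5, 238.8, 108.7]
orientation: [1.283, 2.865, 0.005]
contact_force: [-0.6, -1.2, 0.6]
gripper_width: 32.4
grasp_force: 0.4
```

Emit:
move_arm(steps=[[[0,0,0],[0,0,0],-1],[[0,0,0],[0,0,0],-1],[[0,0,0],[0,0,0],-1],[[0,0,0],[0,0,0],-1],[[0,0,0],[0,0,0],-1]])

```text
time_s: 24.5
position: [413.9, 238.5, 108.3]
orientation: [1.283, 2.866, 0.003]
contact_force: [-1.1, -1.6, 6.3]
gripper_width: 29.2
grasp_force: 19.9
```

Emit:
move_arm(steps=[[[0,0,0],[0,0,-0.03],-1],[[0,0,0],[0,0,-0.07],-1],[[0,0,0],[0,0,-0.08],-1],[[0,0,0],[0,0,-0.08],-1],[[0,0,0],[0,0,-0.05],-1]])

```text
time_s: 24.92
position: [413.7, 238.6, 234.1]
orientation: [1.283, 2.865, 0.005]
contact_force: [0.1, -0.1, -1.2]
gripper_width: 29.2
grasp_force: 19.9
```

Emit:
move_arm(steps=[[[0,0,0],[0,0,0],-1],[[0,0,0],[0,0,0],-1],[[0,0,0],[0,0,0],-1],[[0,0,0],[0,0,0],-1],[[0,0,0],[0,0,0],-1]])

```text
time_s: 25.33
position: [411.5, 237.4, 228.1]
orientation: [-1.283, -2.865, 0.005]
contact_force: [0.2, 0.3, -1.0]
gripper_width: 29.5
grasp_force: 19.9
```

Emit:
move_arm(steps=[[[0,0,0],[-0.0061,0.05,0],-1],[[0,0,0],[-0.0061,0.085,0],-1],[[0,0,0],[-0.0061,0.0936,0],-1],[[0,0,0],[-0.0061,0.085,0],-1],[[0,0,0],[-0.0061,0.0536,0],-1]])

```text
time_s: 25.75
position: [532.2, 328.3, 228.5]
orientation: [-1.283, -2.867, 0.001]
contact_force: [0.5, 0.0, -1.0]
gripper_width: 29.6
grasp_force: 19.9
```

Emit:
move_arm(steps=[[[0,0,0],[0,0,0.03],-1],[[0,0,0],[0,0,0.05],-1],[[0,0,0],[0,0,0.05],-1],[[0,0,0],[0,0,0.035],-1],[[0,0,0],[0,0,0.005],-1]])

```text
time_s: 26.17
position: [527.3, 324.9, 157.0]
orientation: [-1.282, -2.862, 0.012]
contact_force: [-0.1, 0.9, -2.3]
gripper_width: 29.4
grasp_force: 20.0
```

Emit:
move_arm(steps=[[[0,0,0],[0,0,0.004],-1],[[0,0,0],[0,0,0.004],-1],[[0,0,0],[0,0,0],-1],[[0,0,0],[0,0,0],-1],[[0,0,0],[0,0,0],-1]])

```text
time_s: 26.58
position: [531.2, 327.1, 160.7]
orientation: [1.283, 2.866, 0.003]
contact_force: [-0.6, 0.0, -1.3]
gripper_width: 29.6
grasp_force: 19.9
```

Emit:
move_arm(steps=[[[0,0,0],[0,-0.004,0.004],-1],[[0,0,0],[0,0,0.004],-1],[[0,0,0],[0,0,0.004],-1],[[0,0,0],[0,0,0.003],-1],[[0,0,0],[0,0,0],-1]])

```text
time_s: 27.0
position: [529.3, 325.7, 153.5]
orientation: [1.284, 2.867, -0.0]
contact_force: [-1.2, 0.4, 1.5]
gripper_width: 29.3
grasp_force: 20.0
```

Emit:
move_arm(steps=[[[0,0,0],[0,0,0.003],-1],[[0,0,0],[0,0,0.003],-1],[[0,0,0],[0,0,0],-1],[[0,0,0],[0,0,0],-1],[[0,0,0],[0,0,0],-1]])

```text
time_s: 27.42
position: [529.8, 325.8, 153.5]
orientation: [1.283, 2.867, 0.001]
contact_force: [-3.9, -1.8, 11.8]
gripper_width: 29.4
grasp_force: 20.1
```

Emit:
move_arm(steps=[[[0,0,0],[0,0,0],-0.2],[[0,0,0],[0,0,0],0.1],[[0,0,0],[0,0,0],0.1],[[0,0,0],[0,0,0],0.1],[[0,0,0],[0,0,0],0.1]])

```text
time_s: 27.83
position: [529.2, 325.7, 150.5]
orientation: [-1.284, -2.867, 0.0]
contact_force: [-0.6, 0.0, -0.6]
gripper_width: 48.3
grasp_force: 0.0
```

Emit:
move_arm(steps=[[[0,0,0],[0,0,-0.03],0.1],[[0,0,0],[0,0,-0.06],0.1],[[0,0,0],[0,0,-0.07],0.1],[[0,0,0],[0,0,-0.07],0.1],[[0,0,0],[0,0,-0.045],0.1]])

```text
time_s: 28.25
position: [530.3, 326.3, 265.0]
orientation: [1.283, 2.865, 0.005]
contact_force: [0.2, 0.6, 0.3]
gripper_width: 48.3
grasp_force: 0.0
```

Emit:
move_arm(steps=[[[0,0,0],[-0.0417,-0.0666,0],0.3],[[0,0,0],[-0.0417,-0.0666,0],0.3],[[0,0,0],[-0.0417,-0.0666,0],0.3],[[0,0,0],[-0.0417,-0.0666,0],0.3],[[0,0,0],[-0.0417,-0.0666,0],0.3]])

```text
time_s: 28.67
position: [485.0, 173.7, 261.8]
orientation: [1.283, 2.867, 0.001]
contact_force: [0.1, -0.7, 0.6]
gripper_width: 57.2
grasp_force: 0.0
```

Emit:
move_arm(steps=[[[0,0,0],[-0.0417,-0.0666,0],1],[[0,0,0],[-0.0417,-0.0666,0],1],[[0,0,0],[-0.0417,-0.0666,0],1],[[0,0,0],[-0.0417,-0.0666,0],1],[[0,0,0],[-0.0417,-0.0666,0],1]])

```text
time_s: 29.08
position: [441.2, 22.7, 261.9]
orientation: [1.283, 2.866, 0.001]
contact_force: [0.2, -0.0, 0.0]
gripper_width: 87.7
grasp_force: 0.0
```

```bash
python3 - <<'E'
from h import *
from station import ctrl
import cv2
st=ctrl.sense();s=ctrl.snapshot("wrist");pickle.dump((st,s),open("w7.pkl","wb"));cv2.imwrite("pics/w7.png",s["img"])
E=wE(st,s);print(st["position"],toolT(st)[:3,:3].round(3))
# project expected jar lid centre, search bright low-saturation blob near
f=200/np.tan(np.radians(s["vertical_fov"])/2);q=np.linalg.inv(E)@np.array([441,23,74,1]);u=q[:2]/q[2]*f+[s["cx"],s["cy"]];print("expect",u)
hsv=cv2.cvtColor(s["img"],cv2.COLOR_BGR2HSV);m=((hsv[...,1]<60)&(hsv[...,2]>110)).astype(np.uint8)
m[240:]=0
n,l,S,C=cv2.connectedComponentsWithStats(m)
for i in range(1,n):
    if S[i,4]>150:print(S[i],C[i].round(1),plane(ray(s,C[i],E),74).round(1))
E
```

```text
[441.16984099  22.65478229 261.91428953] [[-0.666  0.746  0.001]
 [ 0.746  0.666 -0.   ]
 [-0.001  0.001 -1.   ]]
expect [320.60964663 177.7546467 ]
[ 281    0  107  116 6713] [337.7  56.1] [376.2 119.   74. ]
[569   0  42  33 978] [586.8  16. ] [518.7 290.1  74. ]
[614   0  26  23 448] [628.9   9.2] [541.8 317.8  74. ]
[ 591   48   49   73 2788] [618.5  85.9] [591.2 276.6  74. ]
[ 553   56   48   57 1230] [569.6  84.5] [555.8 246.7  74. ]
[ 292  155   57   54 2432] [320.2 181.6] [443.4  19.6  74. ]
```

Emit:
move_arm(steps=[[[0,0,0],[-0.004,0,0.1],1],[[0,0,0],[0,0,0.1],1],[[0,0,0],[0,0,0.1],1],[[0,0,0],[0,0,0.09],1],[[0,0,0],[0,0,0.06],1]])

```text
time_s: 29.55
position: [441.0, 22.7, 78.4]
orientation: [-1.283, -2.865, 0.002]
contact_force: [-0.7, 0.8, -0.4]
gripper_width: 88.0
grasp_force: 0.0
```

Emit:
move_arm(steps=[[[0,0,0],[0,0,0.03],1],[[0,0,0],[0,0,0.0225],1],[[0,0,0],[0,0,0],0.6],[[0,0,0],[0,0,0],0.4],[[0,0,0],[0,0,0],0]])

```text
time_s: 29.97
position: [444.2, 22.8, 61.3]
orientation: [1.283, 2.865, 0.002]
contact_force: [0.4, 0.4, 0.1]
gripper_width: 70.2
grasp_force: 0.0
```

Emit:
move_arm(steps=[[[0,0,0],[0,0,0],-0.5],[[0,0,0],[0,0,0],-1],[[0,0,0],[0,0,0],-1],[[0,0,0],[0,0,0],-1],[[0,0,0],[0,0,0],-1]])

```text
time_s: 30.38
position: [444.3, 22.8, 61.3]
orientation: [1.283, 2.865, 0.002]
contact_force: [-0.1, 1.2, 6.5]
gripper_width: 55.3
grasp_force: 20.0
```

Emit:
move_arm(steps=[[[0,0,0],[0,0,-0.03],-1],[[0,0,0],[0,0,-0.07],-1],[[0,0,0],[0,0,-0.1],-1],[[0,0,0],[0,0,-0.08],-1],[[0,0,0],[0,0,-0.05],-1]])

```text
time_s: 30.8
position: [443.7, 22.6, 195.2]
orientation: [1.282, 2.864, 0.002]
contact_force: [1.5, -0.6, -1.3]
gripper_width: 55.5
grasp_force: 20.0
```

Emit:
move_arm(steps=[[[0,0,0],[0,0,0],-1],[[0,0,0],[0,0,0],-1],[[0,0,0],[0,0,0],-1],[[0,0,0],[0,0,0],-1],[[0,0,0],[0,0,0],-1]])

```text
time_s: 31.22
position: [441.2, 22.7, 189.6]
orientation: [-1.282, -2.864, 0.003]
contact_force: [-0.6, -0.5, -1.6]
gripper_width: 55.1
grasp_force: 20.0
```

Emit:
move_arm(steps=[[[0,0,0],[-0.0135,0.067,0],-1],[[0,0,0],[-0.0135,0.067,0],-1],[[0,0,0],[-0.0135,0.067,0],-1],[[0,0,0],[-0.0135,0.067,0],-1],[[0,0,0],[-0.0135,0.067,0],-1]])

```text
time_s: 31.63
position: [560.8, 92.3, 189.9]
orientation: [-1.283, -2.865, 0.003]
contact_force: [0.4, 0.2, -1.9]
gripper_width: 55.4
grasp_force: 20.0
```

Emit:
move_arm(steps=[[[0,0,0],[-0.0135,0.067,0],-1],[[0,0,0],[-0.0135,0.067,0],-1],[[0,0,0],[-0.0135,0.067,0],-1],[[0,0,0],[-0.0135,0.067,0],-1],[[0,0,0],[-0.0135,0.067,0],-1]])

```text
time_s: 32.05
position: [678.8, 161.5, 189.3]
orientation: [-1.282, -2.865, 0.003]
contact_force: [0.0, -0.4, -0.6]
gripper_width: 55.6
grasp_force: 20.0
```

Emit:
move_arm(steps=[[[0,0,0],[0,0,0.03],-1],[[0,0,0],[0,0,0.05],-1],[[0,0,0],[0,0,0.05],-1],[[0,0,0],[0,0,0.04],-1],[[0,0,0],[0,0,0.01],-1]])

```text
time_s: 32.47
position: [674.8, 160.0, 113.6]
orientation: [-1.28, -2.86, 0.009]
contact_force: [-2.0, -0.4, -2.6]
gripper_width: 55.5
grasp_force: 20.0
```

Emit:
move_arm(steps=[[[0,0,0],[0,0,0.004],-1],[[0,0,0],[0,0,0.004],-1],[[0,0,0],[0,0,0],-1],[[0,0,0],[0,0,0],-1],[[0,0,0],[0,0,0],-1]])

```text
time_s: 32.88
position: [679.5, 161.0, 118.2]
orientation: [1.283, 2.866, 0.002]
contact_force: [0.5, -0.5, -1.0]
gripper_width: 55.3
grasp_force: 20.0
```

Emit:
move_arm(steps=[[[0,0,0],[0,-0.004,0.007],-1],[[0,0,0],[0,0,0.007],-1],[[0,0,0],[0,0,0.004],-1],[[0,0,0],[0,0,0],-1],[[0,0,0],[0,0,0],-1]])

```text
time_s: 33.3
position: [677.2, 159.7, 109.2]
orientation: [-1.284, -2.867, 0.001]
contact_force: [-1.2, 0.2, -1.8]
gripper_width: 55.0
grasp_force: 20.0
```

Emit:
move_arm(steps=[[[0,0,0],[0,0,0.004],-1],[[0,0,0],[0,0,0.004],-1],[[0,0,0],[0,0,0.003],-1],[[0,0,0],[0,0,0],-1],[[0,0,0],[0,0,0],-1]])

```text
time_s: 33.72
position: [677.7, 159.9, 106.4]
orientation: [1.284, 2.867, 0.0]
contact_force: [-3.2, -1.6, 5.0]
gripper_width: 55.6
grasp_force: 20.0
```

Emit:
move_arm(steps=[[[0,0,0],[0,0,0.002],-1],[[0,0,0],[0,0,0.002],-1],[[0,0,0],[0,0,0],-1],[[0,0,0],[0,0,0],-1],[[0,0,0],[0,0,0],-1]])

```text
time_s: 34.13
position: [677.7, 159.9, 106.4]
orientation: [1.283, 2.867, 0.001]
contact_force: [-5.6, -1.3, 11.4]
gripper_width: 55.2
grasp_force: 20.0
```

Emit:
move_arm(steps=[[[0,0,0],[0,0,0],0.5],[[0,0,0],[0,0,0],0.8],[[0,0,0],[0,0,0],0.8],[[0,0,0],[0,0,0],0.8],[[0,0,0],[0,0,0],0.8]])

```text
time_s: 34.55
position: [677.3, 159.8, 103.0]
orientation: [-1.284, -2.867, 0.001]
contact_force: [-0.4, -0.1, -0.0]
gripper_width: 79.4
grasp_force: 0.0
```

Emit:
move_arm(steps=[[[0,0,0],[0,0,-0.03],0.8],[[0,0,0],[0,0,-0.06],0.8],[[0,0,0],[0,0,-0.09],0.8],[[0,0,0],[0,0,-0.09],0.8],[[0,0,0],[0,0,-0.09],0.8]])

```text
time_s: 34.97
position: [677.1, 159.8, 249.4]
orientation: [-1.284, -2.867, 0.0]
contact_force: [1.1, 0.6, 0.2]
gripper_width: 79.5
grasp_force: 0.0
```

Emit:
move_arm(steps=[[[0,0,0],[0,0,-0.09],0.8],[[0,0,0],[0,0,-0.09],0.8],[[0,0,0],[0.05,-0.004,0],0.8],[[0,0,0],[0.089,-0.007,0],0.8],[[0,0,0],[0.089,-0.007,0],0.8]])

```text
time_s: 35.38
position: [611.7, 223.0, 321.8]
orientation: [1.286, 2.864, 0.004]
contact_force: [0.9, 1.0, -0.2]
gripper_width: 79.2
grasp_force: 0.0
```

Emit:
move_arm(steps=[[[0,0,0],[0.089,-0.007,0],0.8],[[0,0,0],[0.089,-0.007,0],0.8],[[0,0,0],[0.089,-0.007,0],0.8],[[0,0,0],[0.089,-0.007,0],0.8],[[0,0,0],[0.089,-0.007,0],0.8]])

```text
time_s: 35.8
position: [481.0, 347.4, 320.5]
orientation: [1.284, 2.867, 0.002]
contact_force: [-0.0, 0.7, -0.2]
gripper_width: 79.6
grasp_force: 0.0
```

Emit:
move_arm(steps=[[[0,0,0],[0.089,-0.007,0],0.8],[[0,0,0],[0.089,-0.007,0],0.8],[[0,0,0],[0.089,-0.007,0],0.8],[[0,0,0],[0.089,-0.007,0],0.8],[[0,0,0],[0.089,-0.007,0],0.8]])

```text
time_s: 36.22
position: [351.9, 470.9, 320.6]
orientation: [1.284, 2.867, 0.002]
contact_force: [0.3, 1.0, -0.3]
gripper_width: 79.2
grasp_force: 0.0
```

```bash
python3 - <<'E'
from h import *
from station import ctrl
import cv2
st=ctrl.sense();print(st["position"])
t=ctrl.snapshot("top");sc=ctrl.snapshot("scene");pickle.dump((t,sc),open("f8.pkl","wb"))
a=np.zeros((600,800,3),np.uint8);a[:,:420]=cv2.resize(t["img"][75:275,130:270],(420,600),interpolation=3)
a[:300,420:]=cv2.resize(sc["img"][160:280,360:512],(380,300),interpolation=3)
a[300:,420:]=cv2.resize(t["img"][90:270,250:478],(380,300),interpolation=3)
cv2.imwrite("pics/end.png",a)
E
```

```text
[351.91795032 470.93014141 320.61777457]
```

View pics/end.png

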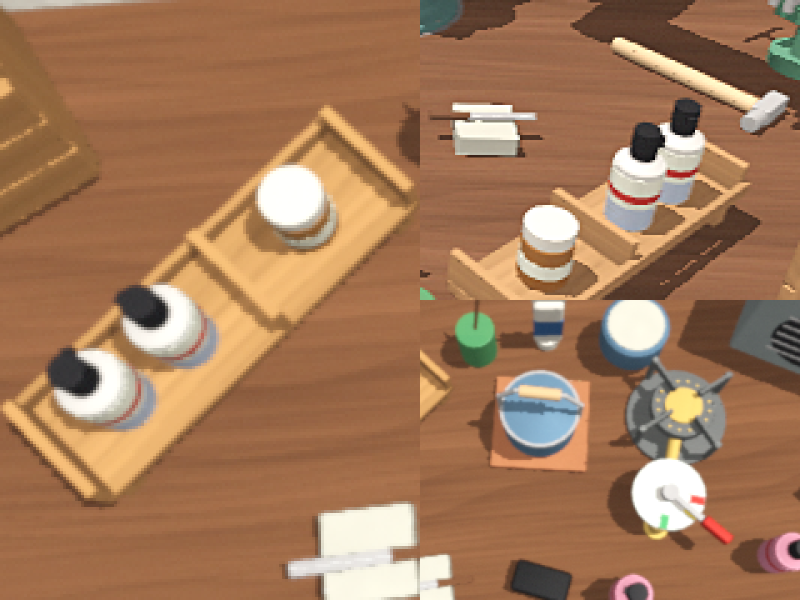

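```bash
python3 - <<'E'
from h import *
t,sc=pickle.load(open("f8.pkl","rb"))
W=lambda p,z:plane(ray(t,crop(p,3,130,75)),z)[:2]
Rb,Rf,Lb,Lf=[W(p,85) for p in[(325,107),(413,187),(8,405),(95,494)]]
c=(Rb+Rf+Lb+Lf)/4;ys=(Lb+Lf-Rb-Rf);print(np.linalg.norm(ys)/2,np.linalg.norm(Rb-Rf),c);ys/=np.linalg.norm(ys);xs=np.array([ys[1],-ys[0]])
print(ys)
for n,p,z in[("B",(70,371),170),("A",(141,306),170),("jar",(291,197),119),("lblB",(98,385),127),("lblA",(158,317),127)]:
    w=W(p,z);print(n,w.round(1),(xs@(w-c)).round(1),(ys@(w-c)).round(1))
f8=lambda p:crop(p,2.5,360,160)
for n,p,z in[("B",(687-420,107),170),("A",(648-420,132),170),("jar",(551-420,216),119)]:
    w=plane(ray(sc,f8(p)),z)[:2];print(n,w.round(1),(xs@(w-c)).round(1),(ys@(w-c)).round(1))
E
```

```text
371.33540888840366 111.82259163490454 [606.18461829 235.38843137]
[-0.66751794  0.74459372]
B [525.8 321.3] -2.5 117.6
A [573.1 266.9] -3.5 45.5
jar [674.4 159.5] 0.2 -102.1
lblB [523.4 317.7] -6.7 116.6
lblA [576.1 269.3] 0.3 45.3
B [529.2 324.1] 1.9 117.4
A [580.3 269.8] 3.7 43.0
jar [665.5 162.2] -4.7 -94.1
```

```bash
python3 -c "
from station import ctrl
print(ctrl.close_job())"
```

```text
the job is handed in; nothing more can be done
None
```

I handed the job in at about 36 s, but no verdict came back: gas lever at the pilot mark (about 0.51 rad by camera), pan upright in the middle of the slab, both bottles and the one jar present in their bays within about 7 mm of the middle line, and no bystander seen to move.

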